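# Load the turned drawer knob in the sanding holder with sprung tongs

## Robot

A 7-joint arm with a two-finger parallel gripper is mounted at the origin on the work surface. World frame = base frame: x ahead of the robot, y to its left, z up, the work surface at z = 0. Lengths are in m, angles in rad, forces in N, time in s.
With the tool pointing down it reaches from about 0.4 to 0.85 m from the base axis. Payload 4.5 kg.
Tool frame: the origin (TCP) lies midway between the tips of the shut fingers; the grasp point (between the pads) lies 19 mm behind it; z points along the fingers, y is the direction in which the jaws open and shut (so a half turn about z gives the same grasp; the last joint's range is limited). The gripper opens to 88 mm and grips with 3 to 60 N. Pads are 18 mm wide; open, the fingers measure 123 mm over their backs; the gripper's body (75 mm by 187 mm) begins 45 mm behind the grasp point.
Start: joints at [-1.134, 0.689, -0.195, 1.565, 0.157, 0.902, -0.215], TCP at [0.245, 0.575, 0.239] pointing down, gripper open.
Joint ranges: [-3.01, 3.01], [-0.46, 2.08], [-1.47, 1.51], [0.13, 2.56], [-1, 4.14], [0.04, 2.09], [-2.66, 2.66]. Speed limits (rad/s): [2.57, 2.57, 3.14, 3.14, 3.14, 3.14, 3.14].

## Interface

Orientations are given as a unit quaternion [x, y, z, w].
In Python, from plant import get_state, snapshot, finish_job, regions_of gives the robot as it stands.
- The arm moves only by the tool send_rows, never from a script. Its argument "series" is a list of rows, each an object of numbers: "grip": the opening, from 0 (shut) to 1 (fully open); "dx", "dy", "dz": the shift along the tool's x, y, z in mm; "turn": the turn about the tool's z in rad. A call has 1 to 20 rows; each row shifts and turns the commanded pose from where the row before left it, along the tool's axes as they then stand; what a row does not reach is not made up. A row lasts 1/10 s, in which the tool goes at most 50 mm and 8.59 degrees, less where a joint would pass 70% of its speed; a pose out of reach is approached as far as the arm can. A call is refused whole if a number of a shift passes 50 or a number of a turn 0.15, either way. A call with a gripper value outside its range is refused whole. The fingers move at their own pace and stop on an object; "force" is the grip in N (left out, the last holds). Time passes only in rows, so rows that do not move let the fingers close. It gives the time, the measured TCP pose, the force and the opening at its end, in the units of the state.
- get_state(): the state, without advancing time (a new reading comes with each control period).
- snapshot(name): name is "scene" or "top" or "wrist"; returns a dict with "img" (420x560x3 uint8, red, green, blue), "depth" (420x560 float32, m along the optical axis (not along the pixel's ray), 0 where there is no reading), "fov_y" (degrees; the focal length in pixels is half the picture's height over the tangent of half this angle, whatever the lens; pixels are square), "cx", "cy" (the principal point, pixels), "R" (3x3) and "t" (3): a world point X has camera coordinates R X + t. Camera axes: x right, y down, z forward; pixel columns grow to the right and rows downward; lengths in m; the calibration is good to about 2 mm. A picture is of the moment at which its call begins.
- finish_job(): hands the job in, once; it reports no verdict.
Trained networks look in a picture, given as the dict that the camera call returned (one of the last four; its "shot" number tells which), for a name from the list of things; names that differ only in an ending like _2 or _b are one class to them, and where a whole thing is asked for, a point or a joint stands for the part that bears it (a point fixed in the world has none). Each returns a list of dicts, best first, with "score" (0 to 1); they miss things now and then, are a little off and sometimes report something else, mostly with a low value. They report only what shows in the picture. A call takes as long as a camera call. They do not tell look-alikes from the thing itself.
- regions_of(picture, target): "pixels" (420x560 bool, what is visible of it) and "extent" ([left, top, right, bottom] in pixels, round what is visible of it).
The state is a dict: "clock": time; "q": joint angles; "qd": joint speeds; "joint_torque": joint torques, N m; "tool_pos": TCP position; "eef_rot": TCP orientation; "contact_force": force on the tool from outside, world axes, zero at the start; "moment": the same for the moment, N m; "opening": opening from 0.0 (shut) to 1.0 (fully open).
Only numpy, scipy, OpenCV 4.12 (cv2) and the standard library are available. Lean on these libraries where they do the work, as an engineer would, in place of code of your own. Each camera call takes 0.05 s, during which the arm holds its last target.

## Task

Pick the flat-topped cylindrical knob out of the rack with the sprung tongs, without ever touching the polished knob with the gripper itself, and press its stud gently down the bore of the steel holder until the head is fully home and bears firmly on the ring round the bore, leaning on it for a moment. The plungers in the bore resist, so push firmly but never ram it. Then put the tongs back upright in the pocket of their wooden stand and let go, leaving everything else alone.

Things in the scene. Friction and masses are not known exactly. Their poses are not given: they have to be found in the camera images.
- tongs_grip (a point): Where to hold the upright steel bow tongs: centre line, 65 mm above the feet, 33 mm below the bow's top; z up, y across the two arms (each 13 mm wide along x, 5 mm thick). At rest the sprung arms splay 0.14 rad each: 45 mm over their outsides here, 51 mm over them 20 mm lower, 64 mm at the feet. Squeezed parallel they measure 38 mm all the way and just grip the knob's head.
- tongs_bow (a point): Midway between the hinges of the two arms, at the bow, 26 mm above tongs_grip; hinges 16 mm to each side in y; the arms swing together. The springs resist with 4 to 8 N a side at tongs_grip; 30 to 45 N there holds the knob well. Let out to 48 mm between the finger tips, the arms free the knob while the springs still keep the tongs between the fingers; wider drops them. Mass 66 g
- tongs_feet (a point): Between the jaws, level with their feet. Each flat jaw is the lowest 12 mm of an arm, 18 mm wide along x; over it an inward lip, its underside 12 mm above the feet. Closed on the 28 mm head the lips lie 4 mm over the edge of its top and push it down; open they clear the head. Squeezed lightly (15 N) the jaws still slide down the head until the lips bear.
- stand: Fixed wooden block 56 x 100 x 32 mm, origin at the centre of its underside; its pocket is 24 mm along x, 68 mm along y, 22 mm deep (floor at 10 mm), open at the top; the tongs stand in it with their y along the block's y (feet on the floor, so tongs_grip is 75 mm above the table)
- pocket (a point): Centre of the floor of the pocket in the stand, 10 mm above the table; axes as the stand's
- knob_head (a point): Centre of the head of the knob: a flat-topped wooden cylinder, 28 mm in diameter and 16 mm tall, so its underside is 8 mm below and its top 8 mm above this point. Under it a brass stud 16 mm in diameter and 24 mm long, its last 10 mm a cone down to 6 mm. z up. At the start it stands in one of the three holes of the rack, head resting on the rack's top. Mass about 35 g
- knob_seat (a point): Centre of the underside of the knob's head, 8 mm below knob_head
- rack: Fixed wooden rack 60 x 200 x 34 mm, origin at the centre of its underside; three holes of 18 mm on its y axis, at -64, 0 and 64 mm
- holder_mouth (a point): Centre of the mouth of the fixed steel holder, level with the top of its raised seat ring, 36 mm above the table, z up. Block 64 x 64 x 34 mm on a base plate 100 x 85 x 8 mm; under the ring the bore, 18 mm in diameter with a 1 mm chamfer, goes right through. Home is when the head's underside bears on the ring, felt as a sharp further rise of the force.
- ball_knob_head (a point): Bystander in the rack: centre of the 28 mm ball head of another knob, 16 mm above the rack's top; leave it alone
- finial_head (a point): Bystander in the rack: a pointed finial with a 37 mm tall head, this point half-way up; leave it alone
- sanding_block: Bystander: loose cork sanding block 50 x 90 x 30 mm, origin under its centre
- blank_a: Bystander: loose square wooden blank 30 x 110 x 30 mm, origin under its centre
- blank_b: Bystander: loose upright wooden blank 25 x 25 x 60 mm, origin under its centre
- glue: Bystander: glue bottle 44 mm in diameter, 90 mm tall, origin under its centre
- scraper: Bystander: wooden-handled hand tool 200 mm long lying on the table
- holder_plungers (a point): On the bore's axis, 9 mm below the mouth: two sprung plungers along y narrow the bore to 9 mm here until the stud spreads them. Pushing the stud in takes 5 to 12 N while its cone passes them (head 13 down to 6 mm above its seat), then under 6 N of drag; the knob stays where it is left.
- seat: Raised steel seat ring round the bore, part of the holder: 34 mm outside, 21 mm inside, 2 mm high, origin at the centre of its underside (34 mm above the table). The head must be leant on it for a moment with about 8 N (at least 4 N for 0.2 s) to count as home, and end flush on it; more than 18 N between knob and ring is ramming.
There are look-alikes about, which are no part of the job. Leave any black look-alike of the rack alone.

How it is judged:
On the way, in this order (a step that is already met when the one before it is completed fails the run):
1. the knob is lifted out of the rack with the tongs (z of knob_seat in the frame of rack above 0.062 m and contact force between tongs and knob above 0.5 N), for 0.1 s.
2. the knob, still in the tongs, is pressed home and leans on the seat ring (horizontal distance between knob_seat and holder_mouth below 0.003 m and z of knob_seat in the frame of holder_mouth below 0.0012 m and angle between knob_head's own z axis and vertical below 0.08 rad and contact force between tongs and knob above 0.5 N and contact force between knob and seat above 4 N), for 0.2 s.
At the end, for the whole second after the job is handed in: Knob's stud in the holder's bore, head flush on the seat ring (gap under 1.2 mm, within 3 mm of the axis, tilt under 0.08 rad). Tongs let go, at rest, upright within 0.3 rad, feet in the stand's pocket (grip point within 25 mm of its centre line, under 70 mm above its floor) (horizontal distance between knob_seat and holder_mouth below 0.003 m and z of knob_seat in the frame of holder_mouth below 0.0012 m and angle between knob_head's own z axis and vertical below 0.08 rad and contact force between tongs and knob below 0.05 N and horizontal distance between tongs_grip and pocket below 0.025 m and z of tongs_grip in the frame of pocket below 0.07 m and angle between tongs_grip's own z axis and vertical below 0.3 rad and linear speed of each of tongs, knob below 0.02 m/s); the robot touches nothing.
It fails at once if the knob was rammed: over 18 N between knob and seat ring (contact force between knob and seat above 18 N).
It fails at once if the gripper itself touched the knob (contact force between any of the fingers, the arm and knob above 0.3 N).
It fails at once if a bystander was disturbed (distance of any of ball_knob_head, finial_head from where it was at the start of the episode above 0.015 m or distance of any of sanding_block, blank_a, blank_b, glue, scraper from where it was at the start of the episode above 0.02 m).
It also fails if it takes over 72 s, if anything falls off the work surface, if the arm or the gripper's body presses on something with over 40 N, if the wrist force passes 120 N, or if a joint passes its speed limit or range.

## Working session

There is one attempt and no reset: what is moved stays moved. The work goes in short steps, Python scripts to look and compute and a tool call to move; the robot and the scene stay as the last step left them, time stands still between calls to the robot, and variables do not carry over. Pictures are saved under pics/ and viewed, and the job is handed in when it is done.

Besides the shell and the picture viewer there is one more tool, called after ">>>" as name(argument=value, ...), one argument or row to a line, values as JSON. send_rows: Moves the arm, as the interface text tells. Its arguments: {"type":"object","properties":{"series":{"type":"array","items":{"type":"object","properties":{"grip":{"type":"number"},"dx":{"type":"number"},"dy":{"type":"number"},"dz":{"type":"number"},"turn":{"type":"number"}}}},"force":{"type":"number"}},"required":["series"]}

```bash
ls; mkdir -p pics; cat > h.py <<'E'
import numpy as np, cv2, pickle
from plant import get_state, snapshot, finish_job, regions_of
def save(p,name): cv2.imwrite('pics/'+name+'.png', cv2.cvtColor(p['img'],cv2.COLOR_RGB2BGR))
def f(p): return p['img'].shape[0]/2/np.tan(np.radians(p['fov_y'])/2)
def cloud(p):
    h,w=p['depth'].shape; u,v=np.meshgrid(np.arange(w),np.arange(h)); d=p['depth']
    F=f(p); c=np.stack([(u-p['cx'])/F*d,(v-p['cy'])/F*d,d],-1)
    return (c-np.array(p['t']))@np.array(p['R'])   # R^T(c-t)
def proj(p,X):
    c=np.array(p['R'])@np.array(X)+np.array(p['t']); F=f(p)
    return c[0]/c[2]*F+p['cx'],c[1]/c[2]*F+p['cy']
E
python3 - <<'E'
from h import *
for n in ['scene','top','wrist']:
    p=snapshot(n); save(p,n+'0'); pickle.dump(p,open(n+'0.pkl','wb')); print(n,p['fov_y'],p['cx'],p['cy'],p.keys(), -np.array(p['R']).T@np.array(p['t']))
s=get_state(); print(s)
E
```

```text
pics
scene 54.32182231893434 284.61315329733355 208.797608654733 dict_keys(['img', 'depth', 'fov_y', 'cx', 'cy', 'R', 't', 'shot']) [1.03486028 0.48589226 0.73116834]
top 47.0355292298035 275.1310458528726 215.8824167251783 dict_keys(['img', 'depth', 'fov_y', 'cx', 'cy', 'R', 't', 'shot']) [3.86253272e-01 8.70966631e-04 1.30920356e+00]
wrist 61.34296411493718 276.812375800953 211.88773561961258 dict_keys(['img', 'depth', 'fov_y', 'cx', 'cy', 'R', 't', 'shot']) [0.18392202 0.59988513 0.38564545]
{'clock': 0.15, 'q': array([-1.13421757,  0.68979519, -0.19453049,  1.56607282,  0.15729167,
        0.90249771, -0.21510995]), 'qd': array([-1.29649218e-03, -1.18880469e-03, -2.78782791e-03, -3.99039869e-03,
       -6.73039765e-04, -1.39950620e-03, -5.95307564e-06]), 'joint_torque': array([-1.63394910e-03, -5.27861702e+01, -1.26841631e+00, -1.53587937e+01,
       -5.24519489e-02,  3.86075262e-03,  1.13674180e-04]), 'tool_pos': array([0.24483042, 0.57454164, 0.23810054]), 'eef_rot': array([ 2.00006936e-01,  9.79794237e-01, -6.85976392e-04, -9.31881306e-05]), 'contact_force': array([ 0.69962263, -0.1136048 ,  0.10187754]), 'moment': array([-0.06246709,  0.00876056, -0.03895019]), 'opening': 1.0032051509615565}
```

View pics/scene0.png

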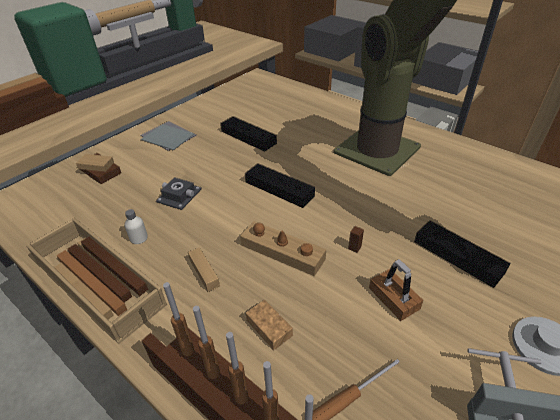

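View pics/top0.png

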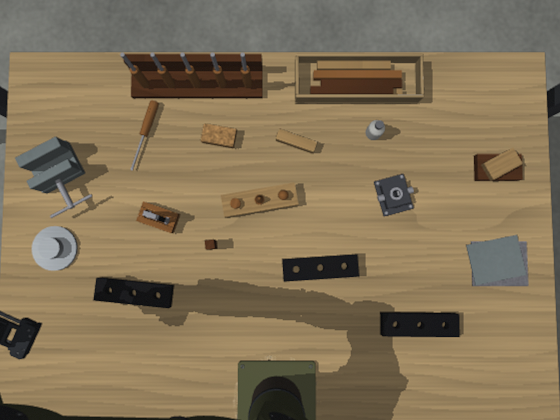

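View pics/wrist0.png

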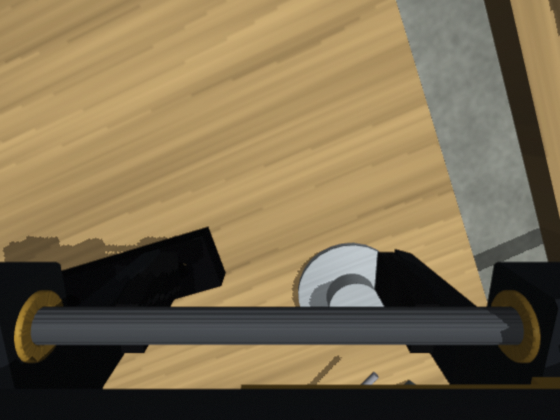

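The scene view shows the tongs in a stand at about (398,290), the wooden rack at (282,248) with heads at (259,228), (282,238) and (306,249), and the holder at (179,190). Top view has them at (158,216), (260,200) and (396,194), with three black look-alike racks elsewhere. Next I'll crop in close and run the networks.

```bash
python3 - <<'E'
from h import *
for n in ['scene','top']:
    p=snapshot(n); pickle.dump(p,open(n+'1.pkl','wb')); C=cloud(p)
    for t in ['knob_head','ball_knob_head','finial_head','tongs_grip','stand','rack','holder_mouth','blank_b','glue','seat']:
        try: r=regions_of(p,t)
        except Exception as e: print(t,e); continue
        for x in r[:4]:
            m=x['pixels']; P=C[m&(p['depth']>0)]
            print(n,t,round(x['score'],2),np.round(x['extent']),m.sum(),np.round(np.median(P,0),3) if len(P) else None, np.round(P[:,2].max(),3) if len(P) else None)
    im=cv2.cvtColor(p['img'],cv2.COLOR_RGB2BGR)
    a=(im[215:280,230:335] if n=='scene' else im[180:220,215:305])
    b=(im[250:325,360:430] if n=='scene' else im[195:240,130:190])
    c=(im[170:215,150:210] if n=='scene' else im[170:220,370:420])
    H=330
    z=np.hstack([cv2.resize(q,(int(q.shape[1]*260/q.shape[0]),260),interpolation=cv2.INTER_CUBIC) for q in (a,b,c)])
    if z.shape[1]>800: z=cv2.resize(z,(800,int(z.shape[0]*800/z.shape[1])))
    cv2.imwrite('pics/crop_%s.png'%n,z)
E
```

```text
scene knob_head 0.64 [300. 241. 315. 254.] 137 [0.523 0.112 0.051] 0.056
scene knob_head 0.25 [369. 271. 424. 322.] 1384 [0.496 0.323 0.031] 0.076
scene ball_knob_head 0.6 [178. 186. 186. 187.] 6 [ 0.54  -0.308  0.038] 0.039
scene ball_knob_head 0.42 [254. 222. 265. 235.] 122 [ 0.546 -0.011  0.057] 0.066
scene finial_head 0.51 [275. 234. 290. 245.] 113 [0.535 0.051 0.052] 0.075
scene finial_head 0.25 [158. 178. 199. 209.] 877 [ 0.56  -0.302  0.027] 0.04
scene tongs_grip 0.93 [382. 262. 412. 300.] 440 [0.486 0.325 0.079] 0.112
scene stand 0.84 [369. 269. 424. 322.] 1384 [0.496 0.322 0.031] 0.067
scene rack 0.81 [415. 221. 508. 289.] 2761 [0.3   0.388 0.035] 0.04
scene rack 0.74 [218. 114. 278. 150.] 1060 [ 0.217 -0.359  0.034] 0.041
scene rack 0.65 [240. 224. 323. 278.] 2008 [0.545 0.063 0.035] 0.059
scene holder_mouth 0.71 [368. 272. 426. 320.] 1252 [0.497 0.322 0.031] 0.051
scene holder_mouth 0.57 [152. 176. 198. 205.] 946 [ 0.561 -0.302  0.025] 0.04
scene blank_b 0.85 [188. 246. 220. 293.] 697 [ 0.698 -0.04   0.031] 0.035
scene blank_b 0.7 [349. 230. 363. 252.] 290 [0.421 0.177 0.0
[... 571 characters left out ...]
top rack 0.87 [ 94. 278. 173. 307.] 1791 [0.283 0.374 0.033] 0.043
top rack 0.86 [219. 183. 296. 216.] 1372 [0.527 0.046 0.033] 0.041
top rack 0.82 [382. 311. 459. 335.] 1901 [ 0.203 -0.377  0.032] 0.042
top rack 0.5 [374. 171. 418. 217.] 1237 [ 0.545 -0.315  0.027] 0.041
top holder_mouth 0.71 [375. 173. 413. 218.] 1238 [ 0.545 -0.313  0.027] 0.041
top blank_b 0.9 [275. 131. 317. 149.] 531 [ 0.69  -0.05   0.029] 0.036
top blank_b 0.68 [376. 175. 413. 215.] 1120 [ 0.544 -0.313  0.029] 0.041
top blank_b 0.62 [207. 235. 221. 250.] 121 [0.412 0.172 0.058] 0.064
top glue 0.67 [368. 116. 384. 138.] 270 [ 0.711 -0.257  0.061] 0.093
top seat 0.48 [389. 190. 406. 200.] 38 [ 0.541 -0.324  0.035] 0.041
```

View pics/crop_scene.png

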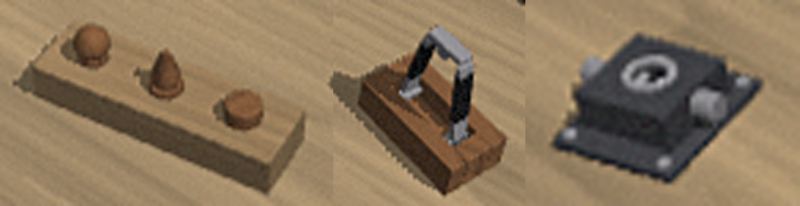

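View pics/crop_top.png

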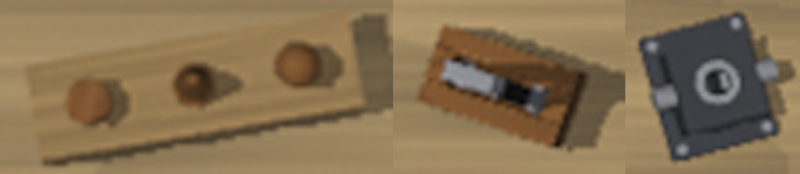

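Candidates for the knob: the ball at scene (259,228), the pointed finial at (282,238), and the flat cylinder at (307,248), which is (236,203) in top. The close crop shows that the last is the flat-topped one, near world (0.525, 0.112), in the wooden rack. Now I'll refine poses.

```bash
python3 - <<'E'
from h import *
p=pickle.load(open('wrist0.pkl','rb')); print(np.round(np.array(p['R']),3)); print(proj(p,[0.2448,0.5745,0.238]),proj(p,[0.2448,0.5745,0.108]))
for n in ['scene','top']:
    p=pickle.load(open(n+'1.pkl','rb')); C=cloud(p); 
    def rect(x0,x1,y0,y1,z0,z1,lab):
        m=(C[...,0]>x0)&(C[...,0]<x1)&(C[...,1]>y0)&(C[...,1]<y1)&(C[...,2]>z0)&(C[...,2]<z1)&(p['depth']>0)
        P=C[m]; r=cv2.minAreaRect((P[:,:2]*1000).astype(np.float32)); print(n,lab,len(P),np.round(np.array(r[0]),1),np.round(r[1],1),round(r[2],1),np.round(np.median(P[:,2]),4), np.round(P[:,:2].mean(0),4))
    rect(.42,.55,.25,.38,.027,.037,'stand')
    rect(.47,.6,-.08,.2,.029,.037,'rack')
    rect(.48,.56,.09,.14,.044,.06,'knob')
    rect(.48,.62,-.38,-.25,.029,.04,'holder')
    rect(.40,.6,.25,.38,.09,.13,'bow')
    rect(.3,.7,-.5,-.2,.004,.012,'plate')
E
```

```text
[[ 0.391  0.92  -0.002]
 [ 0.889 -0.377  0.26 ]
 [ 0.239 -0.104 -0.966]]
(np.float64(278.5159723900017), np.float64(267.9665055684307)) (np.float64(278.09986533965036), np.float64(201.3255527536765))
scene stand 822 [483.2 318.4] [101.6  58.3] 70.8 0.0336 [0.4894 0.3216]
scene rack 1169 [529.7  46.1] [ 65.  201.5] 9.3 0.0354 [0.535  0.0542]
scene knob 110 [519.2 110.5] [28.5 25.1] 38.0 0.0512 [0.521 0.111]
scene holder 428 [ 546.9 -316.4] [66.1 97.1] 14.8 0.0356 [ 0.5488 -0.3135]
scene bow 180 [483.6 319.6] [41.5 15.1] 72.3 0.1078 [0.486 0.321]
scene plate 864 [ 499.4 -349.7] [398.8 299. ] 0.1 0.0048 [ 0.5153 -0.3333]
top stand 525 [483.5 319.4] [101.7  55.9] 71.1 0.0315 [0.4831 0.3188]
top rack 1274 [530.4  47.5] [ 60.4 199.7] 9.8 0.0332 [0.5296 0.0477]
top knob 87 [519. 111.] [26.7 24.3] 88.9 0.0493 [0.519  0.1102]
top holder 543 [ 547.  -315.6] [64.  95.4] 16.0 0.0331 [ 0.5467 -0.3155]
top bow 89 [482.8 318.5] [40.3 12.8] 71.8 0.1058 [0.4824 0.3166]
top plate 819 [ 503.7 -349.2] [298.3 394.2] 89.4 0.0057 [ 0.527  -0.3279]
```

>>> send_rows(
  series=[
    {"turn":-0.075,"grip":1},
    {"dx":-30.8,"dy":-16.5},
    {"dx":-30.8,"dy":-16.5},
    {"dx":-30.8,"dy":-16.5},
    {"dx":-30.8,"dy":-16.5},
    {"dx":-30.8,"dy":-16.5},
    {"dx":-30.8,"dy":-16.5},
    {"dx":-30.8,"dy":-16.5},
    {"dx":-30.8,"dy":-16.5},
    {"dx":-30.8,"dy":-16.5},
    {"dx":-30.8,"dy":-16.5},
    {"dx":0},
  ],
  force=40,
)

```text
schema error: expected keys grip, dx, dy, dz, turn
```

```bash
cat >> h.py <<'E'
def Rq(q):
    from scipy.spatial.transform import Rotation as R
    return R.from_quat(q).as_matrix()
def where(tgt,yaw=None):
    s=get_state(); M=Rq(s['eef_rot']); d=(np.array(tgt)-s['tool_pos'])*1000
    print('clock',s['clock'],'tcp',np.round(s['tool_pos'],4),'yaw_y',round(np.degrees(np.arctan2(M[1,1],M[0,1])),2),'tilt',np.round(M[:,2],3),'F',np.round(s['contact_force'],2),'open',round(float(s['opening']),3),'tool delta mm',np.round(M.T@d,1))
def rect(p,C,x0,x1,y0,y1,z0,z1,lab):
        m=(C[...,0]>x0)&(C[...,0]<x1)&(C[...,1]>y0)&(C[...,1]<y1)&(C[...,2]>z0)&(C[...,2]<z1)&(p['depth']>0)
        P=C[m]; 
        if len(P)<5: print(lab,len(P)); return P
        r=cv2.minAreaRect((P[:,:2]*1000).astype(np.float32)); print(lab,len(P),np.round(np.array(r[0]),1),np.round(r[1],1),round(r[2],1),np.round(np.median(P[:,2]),4), np.round(P[:,:2].mean(0),4)); return P
E
python3 - <<'E'
from h import *
where([.4835,.319,.056])
p=snapshot('wrist'); save(p,'wrist1'); C=cloud(p)
rect(p,C,.42,.55,.25,.38,.027,.037,'stand')
rect(p,C,.45,.52,.28,.36,.09,.13,'bow')
E
```

```text
clock 1.25 tcp [0.245  0.575  0.2387] yaw_y 66.93 tilt [ 0.  0. -1.] F [-0.25 -0.71  0.72] open 1.005 tool delta mm [-319.8 -142.   182.7]
stand 0
bow 0
```

View pics/wrist1.png

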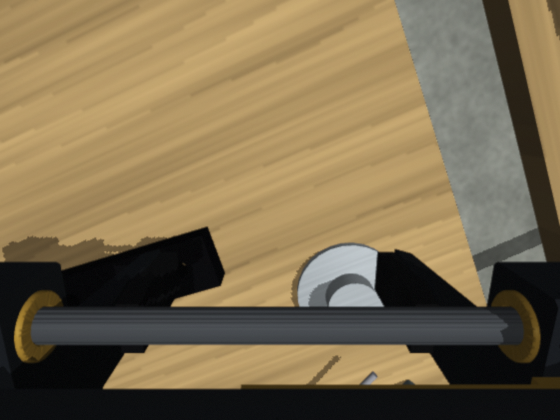

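The arm didn't move because every row must carry all the keys. I'll resend the same move with complete rows.

>>> send_rows(
  series=[
    {"grip":1,"dx":0,"dy":0,"dz":0,"turn":-0.075},
    {"grip":1,"dx":-30.8,"dy":-16.5,"dz":0,"turn":0},
    {"grip":1,"dx":-30.8,"dy":-16.5,"dz":0,"turn":0},
    {"grip":1,"dx":-30.8,"dy":-16.5,"dz":0,"turn":0},
    {"grip":1,"dx":-30.8,"dy":-16.5,"dz":0,"turn":0},
    {"grip":1,"dx":-30.8,"dy":-16.5,"dz":0,"turn":0},
    {"grip":1,"dx":-30.8,"dy":-16.5,"dz":0,"turn":0},
    {"grip":1,"dx":-30.8,"dy":-16.5,"dz":0,"turn":0},
    {"grip":1,"dx":-30.8,"dy":-16.5,"dz":0,"turn":0},
    {"grip":1,"dx":-30.8,"dy":-16.5,"dz":0,"turn":0},
    {"grip":1,"dx":-30.8,"dy":-16.5,"dz":0,"turn":0},
    {"grip":1,"dx":0,"dy":0,"dz":0,"turn":0},
    {"grip":1,"dx":0,"dy":0,"dz":0,"turn":0},
  ],
  force=40,
)

```text
clock: 2.6
tool_pos: [0.4838, 0.3191, 0.2387]
eef_rot: [0.164, 0.986, 0.0, -0.0]
contact_force: [-0.7, 0.9, 0.3]
opening: 1.0
```

```bash
python3 - <<'E'
from h import *
where([.4835,.319,.056])
p=snapshot('wrist'); save(p,'wrist2'); C=cloud(p)
rect(p,C,.42,.55,.25,.38,.027,.037,'stand')
rect(p,C,.45,.52,.28,.36,.09,.13,'bow')
E
```

```text
clock 2.6 tcp [0.4838 0.3191 0.2387] yaw_y 71.1 tilt [-0.  0. -1.] F [-0.66  0.87  0.29] open 1.0 tool delta mm [  0.2  -0.3 182.7]
stand 3372 [482.4 317.5] [100.1  56.4] 70.9 0.0335 [0.4776 0.3193]
bow 879 [482.3 317.6] [41.9 13.9] 70.8 0.1089 [0.4815 0.3181]
```

View pics/wrist2.png

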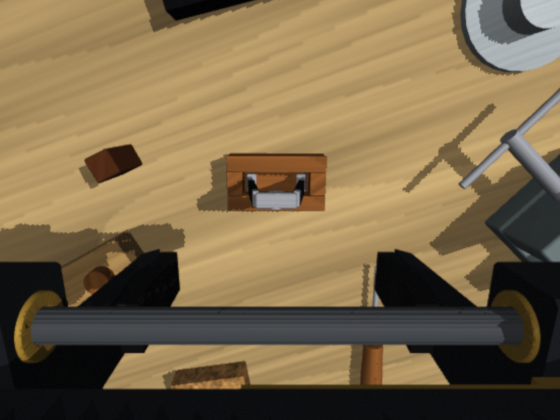

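The wrist view puts the stand and tongs square and centred at (276,182), and the 1–2 mm offsets agree with the other cameras. I'll descend and squeeze.

>>> send_rows(
  series=[
    {"grip":1,"dx":0.5,"dy":-0.9,"dz":30,"turn":0},
    {"grip":1,"dx":0,"dy":0,"dz":30,"turn":0},
    {"grip":1,"dx":0,"dy":0,"dz":30,"turn":0},
    {"grip":1,"dx":0,"dy":0,"dz":30,"turn":0},
    {"grip":1,"dx":0,"dy":0,"dz":25,"turn":0},
    {"grip":1,"dx":0,"dy":0,"dz":20,"turn":0},
    {"grip":1,"dx":0,"dy":0,"dz":12,"turn":0},
    {"grip":1,"dx":0,"dy":0,"dz":5,"turn":0},
    {"grip":1,"dx":0,"dy":0,"dz":0,"turn":0},
    {"grip":1,"dx":0,"dy":0,"dz":0,"turn":0},
  ],
  force=40,
)

```text
clock: 3.65
tool_pos: [0.483, 0.3197, 0.0576]
eef_rot: [0.163, 0.987, 0.001, 0.0]
contact_force: [0.3, 0.2, 0.2]
opening: 0.999
```

```bash
python3 - <<'E'
from h import *
where([.483,.3185,.056])
p=snapshot('wrist'); save(p,'wrist3')
E
```

```text
clock 3.65 tcp [0.483  0.3197 0.0576] yaw_y 71.24 tilt [ 0.001  0.001 -1.   ] F [0.32 0.21 0.22] open 0.999 tool delta mm [-0.4 -1.1  1.6]
```

View pics/wrist3.png

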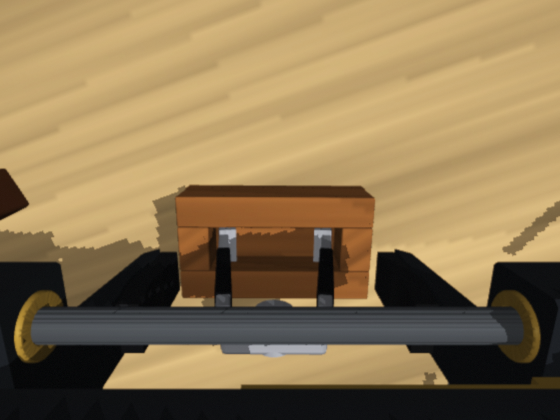

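The fingers straddle the arms: arms at (225,265) and (325,265), with the finger gaps even. Trim, then close to the parallel width.

>>> send_rows(
  series=[
    {"grip":1,"dx":0,"dy":-0.7,"dz":1.5,"turn":0},
    {"grip":0.42,"dx":0,"dy":0,"dz":0,"turn":0},
    {"grip":0.42,"dx":0,"dy":0,"dz":0,"turn":0},
    {"grip":0.42,"dx":0,"dy":0,"dz":0,"turn":0},
    {"grip":0.42,"dx":0,"dy":0,"dz":0,"turn":0},
    {"grip":0.42,"dx":0,"dy":0,"dz":0,"turn":0},
    {"grip":0.42,"dx":0,"dy":0,"dz":0,"turn":0},
    {"grip":0.42,"dx":0,"dy":0,"dz":0,"turn":0},
  ],
  force=40,
)

```text
clock: 4.5
tool_pos: [0.4824, 0.3183, 0.0551]
eef_rot: [0.163, 0.987, -0.0, -0.0]
contact_force: [0.1, 0.6, -0.9]
opening: 0.426
```

```bash
python3 - <<'E'
from h import *
where([.483,.3185,.056])
p=snapshot('wrist'); save(p,'wrist4')
E
```

```text
clock 4.5 tcp [0.4824 0.3183 0.0551] yaw_y 71.22 tilt [-0. -0. -1.] F [ 0.11  0.58 -0.9 ] open 0.426 tool delta mm [-0.5  0.4 -0.9]
```

View pics/wrist4.png

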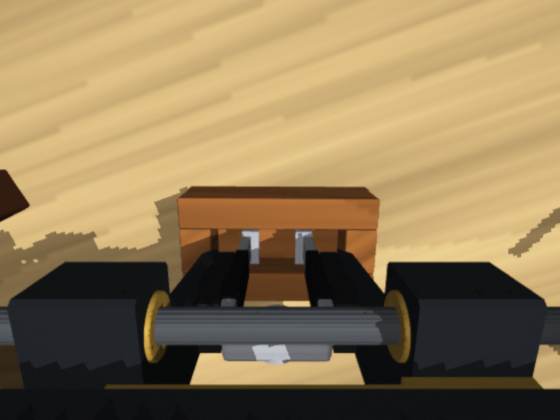

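The tongs are held square, with arms parallel at 37.5 mm. I'll lift and carry them over the knob.

>>> send_rows(
  series=[
    {"grip":0.42,"dx":0,"dy":0,"dz":-10,"turn":0},
    {"grip":0.42,"dx":0,"dy":0,"dz":-25,"turn":0},
    {"grip":0.42,"dx":0,"dy":0,"dz":-30,"turn":0},
    {"grip":0.42,"dx":0,"dy":0,"dz":-30,"turn":0},
    {"grip":0.42,"dx":0,"dy":0,"dz":-15,"turn":0},
    {"grip":0.42,"dx":-14.5,"dy":-26.5,"dz":0,"turn":0},
    {"grip":0.42,"dx":-14.5,"dy":-26.5,"dz":0,"turn":0},
    {"grip":0.42,"dx":-14.5,"dy":-26.5,"dz":0,"turn":0},
    {"grip":0.42,"dx":-14.5,"dy":-26.5,"dz":0,"turn":0},
    {"grip":0.42,"dx":-14.5,"dy":-26.5,"dz":0,"turn":0},
    {"grip":0.42,"dx":-14.5,"dy":-26.5,"dz":0,"turn":0},
    {"grip":0.42,"dx":-14.5,"dy":-26.5,"dz":0,"turn":0},
    {"grip":0.42,"dx":0,"dy":0,"dz":0,"turn":0},
    {"grip":0.42,"dx":0,"dy":0,"dz":0,"turn":0},
  ],
)

```text
clock: 5.95
tool_pos: [0.5191, 0.1094, 0.1658]
eef_rot: [0.164, 0.986, 0.0, 0.0]
contact_force: [0.1, 0.8, 0.1]
opening: 0.425
```

```bash
python3 - <<'E'
from h import *
where([.519,.110,.084])
p=snapshot('wrist'); save(p,'wrist5'); C=cloud(p)
rect(p,C,.47,.6,-.08,.2,.029,.038,'rack')
rect(p,C,.49,.55,.08,.14,.044,.058,'knob')
print(proj(p,[.519,.110,.05]))
p=snapshot('scene'); save(p,'scene5')
p=snapshot('top'); C=cloud(p)
rect(p,C,.49,.55,.08,.14,.044,.058,'knobtop')
E
```

```text
clock 5.95 tcp [0.5191 0.1094 0.1658] yaw_y 71.12 tilt [ 0.001  0.    -1.   ] F [0.13 0.76 0.05] open 0.425 tool delta mm [ 0.3  0.5 81.8]
rack 10169 [529.1  46. ] [ 60.6 198.4] 9.8 0.0356 [0.5182 0.0665]
knob 1035 [518.  108.2] [27.6 27.3] 0.4 0.0515 [0.5174 0.1085]
(np.float64(278.4828594495286), np.float64(205.36509923311175))
knobtop 0
```

View pics/wrist5.png

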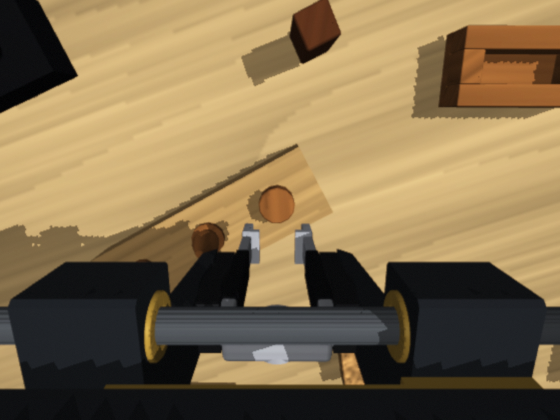

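View pics/scene5.png

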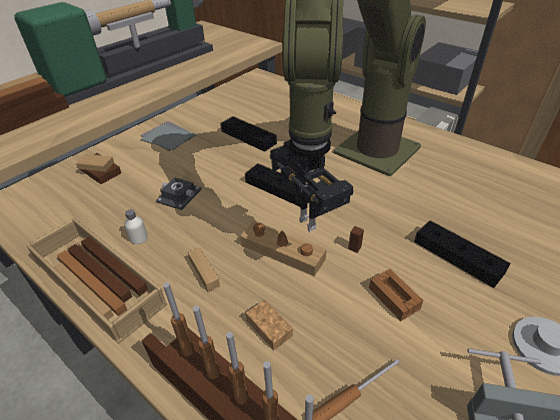

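```bash
python3 - <<'E'
from h import *
p=snapshot('wrist'); C=cloud(p); s=get_state(); M=Rq(s['eef_rot']); T=(C-s['tool_pos'])@M*1000
for n,pt in dict(bow=(277,351),bow2=(240,350),bow3=(315,350),jl=(250,248),jr=(303,248),jl0=(250,232),jr0=(303,232),knob=(276,205)).items():
    u,v=pt; q=T[v-2:v+3,u-2:u+3].reshape(-1,3); print(n,np.round(np.median(q,0),1))
r=regions_of(p,'knob_head'); 
for x in r[:2]:
    print(x['score'],x['extent'])
b=(T[...,2]<-45)&(T[...,2]>-60)&(abs(T[...,1])<25)&(p['depth']>0); P=T[b]; print('bow',len(P),P.min(0),P.max(0),np.median(P,0))
j=(T[...,2]>20)&(T[...,2]<48)&(abs(T[...,1])<25)&(p['depth']>0); P=T[j]; print('jaw',len(P),P.min(0),P.max(0))
k=(T[...,2]>108)&(T[...,2]<122)&(abs(T[...,1])<20)&(abs(T[...,0])<20)&(p['depth']>0);P=T[k].astype(np.float32); print('knob',P.min(0),P.max(0),cv2.minEnclosingCircle(P[:,:2].copy()))
E
```

```text
bow [ -2.5  -0.7 -55.4]
bow2 [ -2.  -11.9 -55.3]
bow3 [ -2.2  10.8 -55.1]
jl [  1.5 -14.4  21.4]
jr [ 1.5 12.6 21.4]
jl0 [  8.  -14.7  27.6]
jr0 [ 8.2 12.9 27.2]
knob [  1.   -1.4 114. ]
bow 2331 [-10.26323959 -24.97452291 -59.57767636] [ 10.44557428  24.99900761 -45.02448371] [-3.24687178e+00 -4.99041604e-02 -5.49642740e+01]
jaw 942 [ -9.96366556 -19.12448947  20.0139372 ] [ 9.21467497 17.3866443  42.73887398]
knob [-13.708403 -16.935297 111.64312 ] [ 13.282432  10.336676 121.760155] ((-0.44379276037216187, -3.2747609615325928), 14.072381019592285)
```

```bash
python3 - <<'E'
from h import *
p=snapshot('wrist'); save(p,'w6'); C=cloud(p); s=get_state(); M=Rq(s['eef_rot']); T=(C-s['tool_pos'])@M*1000
im=cv2.cvtColor(p['img'],cv2.COLOR_RGB2BGR); cv2.imwrite('pics/w6c.png',cv2.resize(im[170:280,220:340],None,fx=6,fy=6,interpolation=cv2.INTER_CUBIC))
k=(T[...,2]>110.5)&(T[...,2]<116.5)&(abs(T[...,1])<25)&(abs(T[...,0])<25)
ys,xs=np.nonzero(k); print(xs.min(),xs.max(),ys.min(),ys.max(), np.percentile(T[k],[2,50,98],axis=0).round(1), T[k].mean(0))
for u in range(256,300,3): print(u,T[204,u].round(1),p['img'][204,u])
E
```

```text
256 291 189 223 [[-12.2 -15.6 112.4]
 [  0.2  -2.7 113.8]
 [ 12.2   9.5 115.4]] [ 4.38946187e-02 -3.01492001e+00  1.13811378e+02]
256 [  1.9 -16.4 114.1] [112  77  44]
259 [  1.9 -14.1 113.8] [149  92  46]
262 [  2.3 -11.8 112.4] [138  86  41]
265 [  1.8  -9.6 114.3] [142  88  44]
268 [  1.7  -7.3 114.6] [163 100  50]
271 [  2.1  -5.  113.3] [170 106  52]
274 [  66.1   -0.6 -147.7] [169 106  53]
277 [  2.   -0.4 113.6] [163 103  51]
280 [  1.9   1.9 114.2] [160  99  50]
283 [  1.8   4.2 114.5] [158  98  49]
286 [  1.9   6.4 113.9] [163 102  51]
289 [  2.1   8.7 113.4] [170 108  52]
292 [ -2.   11.7 129.8] [192 147  87]
295 [ -2.2  14.2 130.7] [207 167 104]
298 [ -2.   16.5 129.9] [199 159  98]
```

View pics/w6c.png

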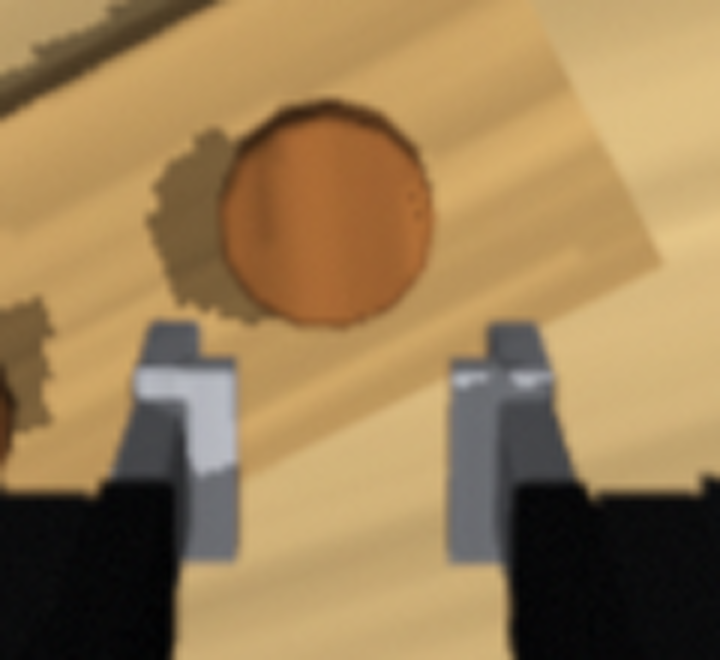

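The crop shows the flat disc at crop (328,213), about 2 mm left of midway between the jaw feet, which are at (185,345) and (520,345). I'll go down to just above it and compare at close depth.

>>> send_rows(
  series=[
    {"grip":0.42,"dx":0,"dy":-1.2,"dz":20,"turn":0},
    {"grip":0.42,"dx":0,"dy":0,"dz":20,"turn":0},
    {"grip":0.42,"dx":0,"dy":0,"dz":15,"turn":0},
    {"grip":0.42,"dx":0,"dy":0,"dz":5,"turn":0},
    {"grip":0.42,"dx":0,"dy":0,"dz":0,"turn":0},
  ],
)

```text
clock: 6.75
tool_pos: [0.5181, 0.1093, 0.1047]
eef_rot: [0.163, 0.987, -0.0, -0.001]
contact_force: [-0.0, -0.2, -0.4]
opening: 0.427
```

```bash
python3 - <<'E'
from h import *
where([.519,.110,.084])
p=snapshot('wrist'); C=cloud(p); s=get_state(); M=Rq(s['eef_rot']); T=(C-s['tool_pos'])@M*1000
im=cv2.cvtColor(p['img'],cv2.COLOR_RGB2BGR); cv2.imwrite('pics/w7c.png',cv2.resize(im[170:280,220:340],None,fx=6,fy=6,interpolation=cv2.INTER_CUBIC))
k=(T[...,2]>48.5)&(T[...,2]<58)&(abs(T[...,1])<25)&(abs(T[...,0])<25)
print(k.sum(),np.percentile(T[k],[1,50,99],axis=0).round(1))
j=(T[...,2]>24)&(T[...,2]<44)&(abs(T[...,1])<25)&(abs(T[...,0])<25); 
for sg in (-1,1):
    P=T[j&(np.sign(T[...,1])==sg)]; print(len(P),np.percentile(P,[1,50,99],axis=0).round(1))
ps=snapshot('scene'); im=cv2.cvtColor(ps['img'],cv2.COLOR_RGB2BGR); cv2.imwrite('pics/s7c.png',cv2.resize(im[180:290,230:370],None,fx=5,fy=5,interpolation=cv2.INTER_CUBIC))
E
```

```text
clock 6.75 tcp [0.5181 0.1093 0.1047] yaw_y 71.27 tilt [-0.001 -0.    -1.   ] F [-0.05 -0.16 -0.37] open 0.427 tool delta mm [-0.7  1.  20.7]
1502 [[-12.6 -12.8  52.3]
 [  1.5  -0.9  53.8]
 [ 13.5  10.9  57.4]]
420 [[ -8.9 -19.1  24.7]
 [  5.7 -13.9  28.2]
 [  9.5 -10.8  42.5]]
445 [[-8.8  8.2 24.4]
 [ 5.3 11.3 28.2]
 [ 9.4 16.9 42.4]]
```

View pics/w7c.png

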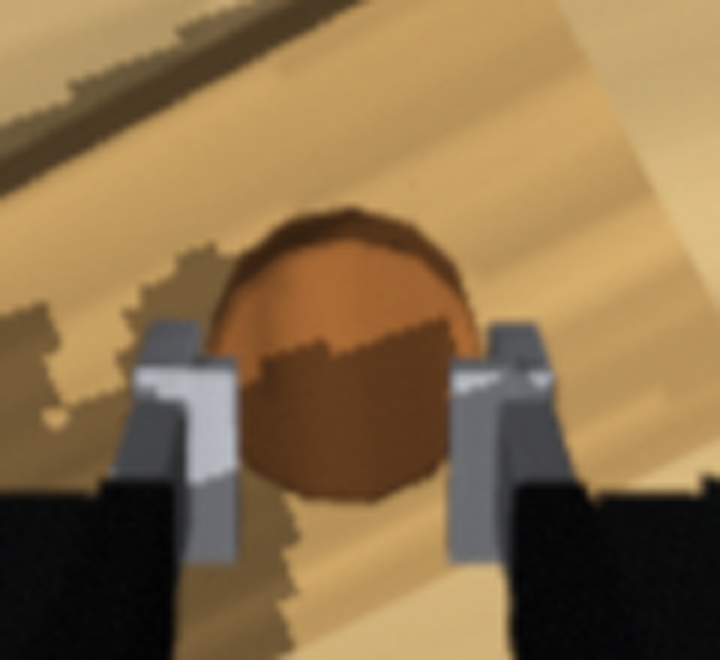

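View pics/s7c.png

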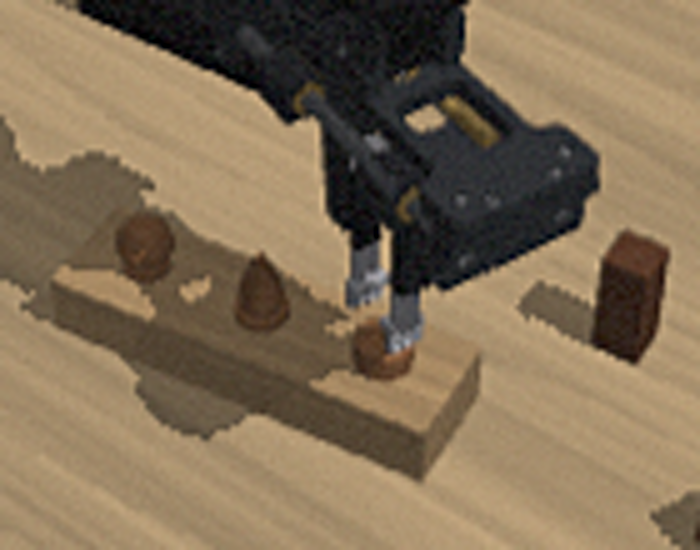

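Jaw midpoint and head centre now agree within about 0.3 mm, with the head disc centred between the jaws. I'll let the jaws out to 47.5 mm and check.

>>> send_rows(
  series=[
    {"grip":0.48,"dx":0,"dy":0,"dz":0,"turn":0},
    {"grip":0.52,"dx":0,"dy":0,"dz":0,"turn":0},
    {"grip":0.54,"dx":0,"dy":0,"dz":0,"turn":0},
    {"grip":0.54,"dx":0,"dy":0,"dz":0,"turn":0},
    {"grip":0.54,"dx":0,"dy":0,"dz":0,"turn":0},
  ],
)

```text
clock: 7.35
tool_pos: [0.5185, 0.1088, 0.1053]
eef_rot: [0.163, 0.987, 0.0, 0.0]
contact_force: [0.5, 0.7, -0.1]
opening: 0.538
```

```bash
cat >> h.py <<'E'
def jaws(tag):
    p=snapshot('wrist'); C=cloud(p); s=get_state(); M=Rq(s['eef_rot']); T=(C-s['tool_pos'])@M*1000
    im=cv2.cvtColor(p['img'],cv2.COLOR_RGB2BGR); cv2.imwrite('pics/%s.png'%tag,cv2.resize(im[170:370,200:360],None,fx=3.6,fy=3,interpolation=cv2.INTER_CUBIC)[:600])
    j=(T[...,2]>24)&(T[...,2]<46)&(abs(T[...,1])<33)&(abs(T[...,0])<25)
    for sg in (-1,1):
        P=T[j&(np.sign(T[...,1])==sg)]; print('jaw',len(P),np.percentile(P,[1,50,99],axis=0).round(1).tolist())
    b=T[346:356,235:320].reshape(-1,3); print('bow',np.median(b,0).round(1))
    return p,T
E
python3 - <<'E'
from h import *
where([.519,.110,.0852])
jaws('w8c')
E
```

```text
clock 7.35 tcp [0.5185 0.1088 0.1053] yaw_y 71.22 tilt [ 0.  0. -1.] F [ 0.49  0.71 -0.14] open 0.538 tool delta mm [-0.1  1.3 20.1]
jaw 389 [[-8.7, -28.5, 25.0], [5.7, -22.1, 28.1], [9.1, -19.2, 41.3]]
jaw 398 [[-8.9, 17.3, 24.7], [5.6, 20.3, 28.0], [8.9, 26.8, 41.8]]
bow [ -2.7  -0.6 -54.6]
```

View pics/w8c.png

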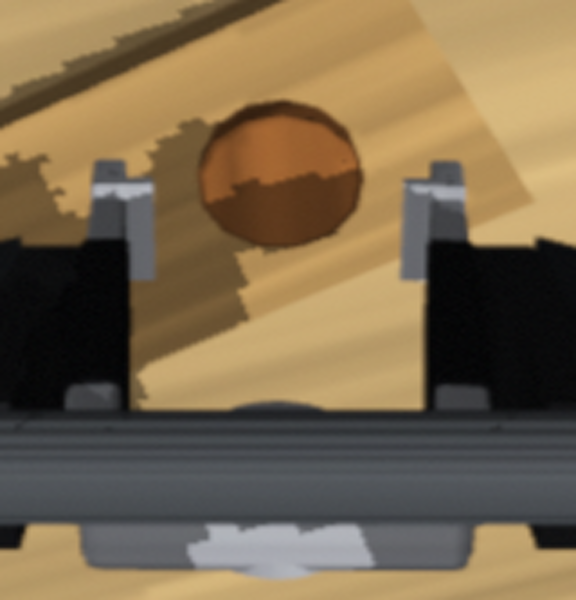

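The jaws are open symmetrically about the head and the tongs haven't slipped. I'll descend and then close lightly.

>>> send_rows(
  series=[
    {"grip":0.54,"dx":0,"dy":0,"dz":8,"turn":0},
    {"grip":0.54,"dx":0,"dy":0,"dz":7,"turn":0},
    {"grip":0.54,"dx":0,"dy":0,"dz":4.5,"turn":0},
    {"grip":0.54,"dx":0,"dy":0,"dz":0,"turn":0},
  ],
)

```text
clock: 7.8
tool_pos: [0.5178, 0.1087, 0.0847]
eef_rot: [0.163, 0.987, -0.0, -0.001]
contact_force: [-0.3, -0.1, -0.5]
opening: 0.542
```

```bash
python3 - <<'E'
from h import *
where([.519,.110,.0852])
jaws('w9c')
E
```

```text
clock 7.8 tcp [0.5178 0.1087 0.0847] yaw_y 71.23 tilt [-0.002 -0.001 -1.   ] F [-0.29 -0.1  -0.47] open 0.542 tool delta mm [-0.7  1.6 -0.5]
jaw 1492 [[-12.5, -28.1, 26.7], [2.5, -8.0, 33.4], [13.3, -0.4, 44.2]]
jaw 1430 [[-12.4, 0.2, 25.8], [2.6, 7.7, 33.4], [13.2, 25.7, 44.2]]
bow [ -2.5  -0.9 -54.1]
```

View pics/w9c.png

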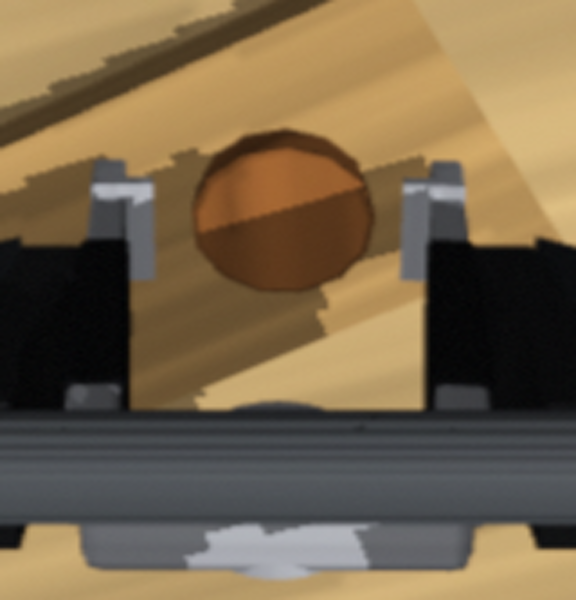

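>>> send_rows(
  series=[
    {"grip":0.48,"dx":0,"dy":0,"dz":0,"turn":0},
    {"grip":0.44,"dx":0,"dy":0,"dz":0,"turn":0},
    {"grip":0.38,"dx":0,"dy":0,"dz":0,"turn":0},
    {"grip":0.38,"dx":0,"dy":0,"dz":0,"turn":0},
    {"grip":0.38,"dx":0,"dy":0,"dz":0,"turn":0},
  ],
  force=15,
)

```text
clock: 8.35
tool_pos: [0.5186, 0.1089, 0.0858]
eef_rot: [0.163, 0.987, 0.0, 0.0]
contact_force: [-0.0, 0.2, -0.1]
opening: 0.423
```

```bash
python3 - <<'E'
from h import *
where([.519,.110,.083])
jaws('w10c')
E
```

```text
clock 8.35 tcp [0.5186 0.1089 0.0858] yaw_y 71.22 tilt [ 0.  0. -1.] F [-0.03  0.17 -0.08] open 0.423 tool delta mm [-0.   1.2  2.8]
jaw 1430 [[-12.3, -18.9, 25.2], [3.2, -7.7, 34.0], [14.0, -0.1, 44.6]]
jaw 1214 [[-12.2, 0.4, 25.5], [3.5, 6.9, 34.0], [13.5, 17.1, 44.9]]
bow [ -2.3  -0.7 -55.2]
```

View pics/w10c.png

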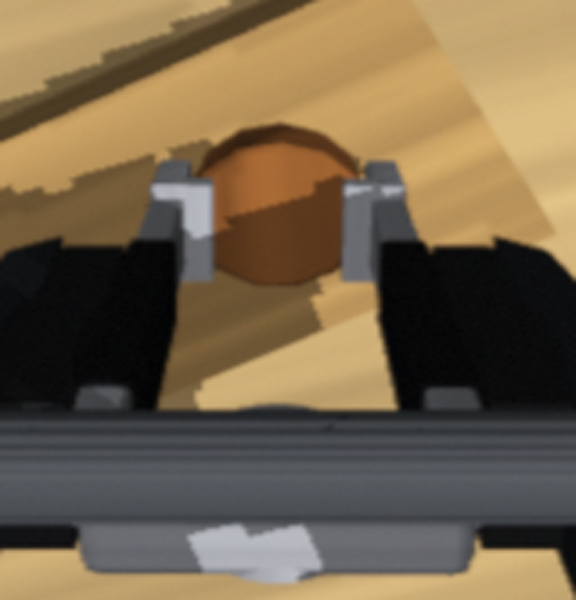

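The jaws are closed on the head (opening 0.423 against 0.38 commanded), with both lips over its edge. I'll slide down until the lips bear.

>>> send_rows(
  series=[
    {"grip":0.38,"dx":0,"dy":0,"dz":0.7,"turn":0},
    {"grip":0.38,"dx":0,"dy":0,"dz":0.7,"turn":0},
    {"grip":0.38,"dx":0,"dy":0,"dz":0,"turn":0},
  ],
)

```text
clock: 8.7
tool_pos: [0.5185, 0.1089, 0.0842]
eef_rot: [0.163, 0.987, 0.0, 0.0]
contact_force: [0.8, 0.2, -0.9]
opening: 0.425
```

```bash
python3 - <<'E'
from h import *
where([.519,.110,.083])
E
```

```text
clock 8.7 tcp [0.5185 0.1089 0.0842] yaw_y 71.22 tilt [ 0.  0. -1.] F [ 0.79  0.23 -0.86] open 0.425 tool delta mm [-0.1  1.2  1.2]
```

>>> send_rows(
  series=[
    {"grip":0.38,"dx":0,"dy":0,"dz":0.7,"turn":0},
    {"grip":0.38,"dx":0,"dy":0,"dz":0,"turn":0},
  ],
)

```text
clock: 8.9
tool_pos: [0.5185, 0.1089, 0.0835]
eef_rot: [0.163, 0.987, 0.0, -0.0]
contact_force: [0.5, -0.7, -0.7]
opening: 0.422
```

```bash
python3 - <<'E'
from h import *
where([.519,.110,.083])
E
```

```text
clock 8.9 tcp [0.5185 0.1089 0.0835] yaw_y 71.23 tilt [ 0.  0. -1.] F [ 0.55 -0.7  -0.68] open 0.422 tool delta mm [-0.2  1.2  0.5]
```

>>> send_rows(
  series=[
    {"grip":0.38,"dx":0,"dy":0,"dz":0.7,"turn":0},
    {"grip":0.38,"dx":0,"dy":0,"dz":0,"turn":0},
  ],
)

```text
clock: 9.1
tool_pos: [0.5185, 0.1089, 0.083]
eef_rot: [0.163, 0.987, 0.0, 0.0]
contact_force: [-0.5, -0.5, -0.5]
opening: 0.424
```

```bash
python3 - <<'E'
from h import *
where([.519,.110,.083])
E
```

```text
clock 9.1 tcp [0.5185 0.1089 0.083 ] yaw_y 71.22 tilt [ 0.  0. -1.] F [-0.47 -0.46 -0.54] open 0.424 tool delta mm [-0.1  1.2 -0. ]
```

>>> send_rows(
  series=[
    {"grip":0.38,"dx":0,"dy":0,"dz":0.7,"turn":0},
    {"grip":0.38,"dx":0,"dy":0,"dz":0,"turn":0},
  ],
)

```text
clock: 9.3
tool_pos: [0.5185, 0.1089, 0.0829]
eef_rot: [0.163, 0.987, 0.0, 0.0]
contact_force: [-0.9, -1.0, 6.5]
opening: 0.422
```

```bash
python3 - <<'E'
from h import *
where([.519,.110,.083])
E
```

```text
clock 9.3 tcp [0.5185 0.1089 0.0829] yaw_y 71.22 tilt [ 0.001 -0.    -1.   ] F [-0.94 -0.99  6.53] open 0.422 tool delta mm [-0.1  1.2 -0.1]
```

>>> send_rows(
  series=[
    {"grip":0.38,"dx":0,"dy":0,"dz":0.6,"turn":0},
    {"grip":0.38,"dx":0,"dy":0,"dz":0,"turn":0},
  ],
)

```text
clock: 9.5
tool_pos: [0.5186, 0.1089, 0.0828]
eef_rot: [0.163, 0.987, 0.0, 0.0]
contact_force: [-1.5, 0.2, 11.6]
opening: 0.427
```

```bash
python3 - <<'E'
from h import *
where([.519,.110,.083])
jaws('w11c')
p=snapshot('scene'); im=cv2.cvtColor(p['img'],cv2.COLOR_RGB2BGR); cv2.imwrite('pics/s11c.png',cv2.resize(im[180:290,230:370],None,fx=5,fy=5,interpolation=cv2.INTER_CUBIC))
E
```

```text
clock 9.5 tcp [0.5186 0.1089 0.0828] yaw_y 71.22 tilt [ 0.001 -0.    -1.   ] F [-1.54  0.18 11.57] open 0.427 tool delta mm [-0.   1.2 -0.2]
jaw 1539 [[-12.7, -27.4, 24.9], [3.9, -7.6, 31.1], [17.5, -0.1, 45.9]]
jaw 1312 [[-12.9, 0.4, 25.6], [4.1, 6.8, 31.1], [19.7, 27.1, 45.9]]
bow [ -2.2  -0.7 -55.2]
```

View pics/w11c.png

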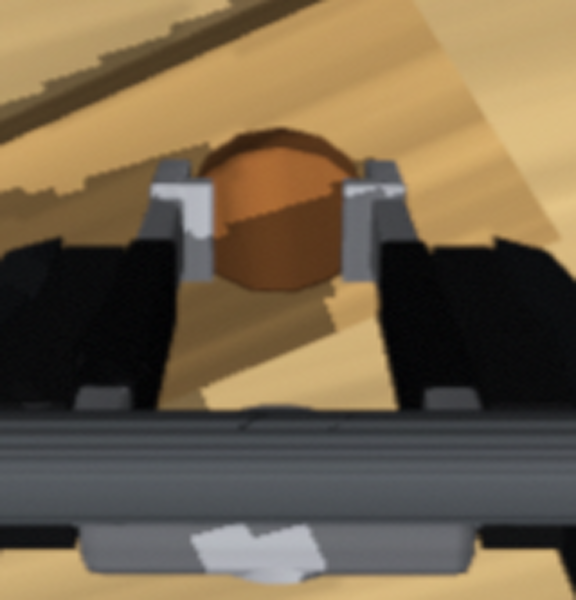

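View pics/s11c.png

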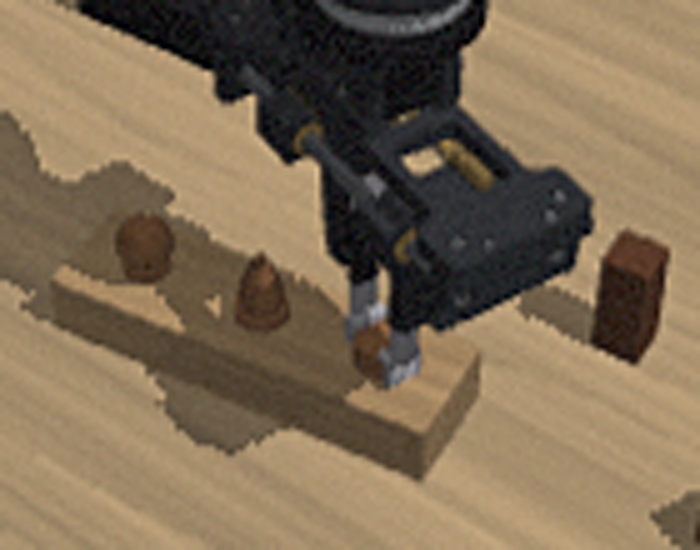

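The lips bear at TCP z = 0.0829, and the force rose sharply to 6.5 and then 11.6 N. That puts home on the holder ring (2 mm higher) at about 0.085. I'll relax, squeeze to 38 N and lift.

>>> send_rows(
  series=[
    {"grip":0.36,"dx":0,"dy":0,"dz":-0.8,"turn":0},
    {"grip":0.36,"dx":0,"dy":0,"dz":0,"turn":0},
    {"grip":0.36,"dx":0,"dy":0,"dz":0,"turn":0},
    {"grip":0.36,"dx":0,"dy":0,"dz":0,"turn":0},
    {"grip":0.36,"dx":0,"dy":0,"dz":-5,"turn":0},
    {"grip":0.36,"dx":0,"dy":0,"dz":-10,"turn":0},
    {"grip":0.36,"dx":0,"dy":0,"dz":-15,"turn":0},
    {"grip":0.36,"dx":0,"dy":0,"dz":-20,"turn":0},
    {"grip":0.36,"dx":0,"dy":0,"dz":-20,"turn":0},
    {"grip":0.36,"dx":0,"dy":0,"dz":-20,"turn":0},
    {"grip":0.36,"dx":0,"dy":0,"dz":-10,"turn":0},
    {"grip":0.36,"dx":0,"dy":0,"dz":0,"turn":0},
    {"grip":0.36,"dx":0,"dy":0,"dz":0,"turn":0},
  ],
  force=38,
)

```text
clock: 10.9
tool_pos: [0.5181, 0.1086, 0.1821]
eef_rot: [0.163, 0.987, -0.0, -0.0]
contact_force: [-0.1, 0.6, -0.1]
opening: 0.424
```

```bash
python3 - <<'E'
from h import *
where([.547,-.316,.18])
p,T=jaws('w12c')
k=(T[...,2]>28)&(T[...,2]<38)&(abs(T[...,1])<8)&(abs(T[...,0])<25); print('knob',k.sum(),np.percentile(T[k],[1,50,99],axis=0).round(1).tolist())
p=snapshot('scene'); im=cv2.cvtColor(p['img'],cv2.COLOR_RGB2BGR); cv2.imwrite('pics/s12c.png',cv2.resize(im[150:290,230:370],None,fx=4,fy=4,interpolation=cv2.INTER_CUBIC))
E
```

```text
clock 10.9 tcp [0.5181 0.1086 0.1821] yaw_y 71.21 tilt [-0.001 -0.    -1.   ] F [-0.09  0.58 -0.08] open 0.424 tool delta mm [-164.1 -392.7    2.1]
jaw 1405 [[-12.4, -18.7, 25.6], [3.4, -7.5, 30.8], [13.6, -0.5, 44.3]]
jaw 1285 [[-12.1, 0.0, 25.6], [3.4, 6.5, 30.8], [13.5, 16.9, 44.8]]
bow [ -2.4  -0.6 -55.5]
knob 1416 [[-12.8, -7.9, 29.5], [1.6, 0.0, 31.0], [13.6, 7.6, 37.1]]
```

View pics/w12c.png

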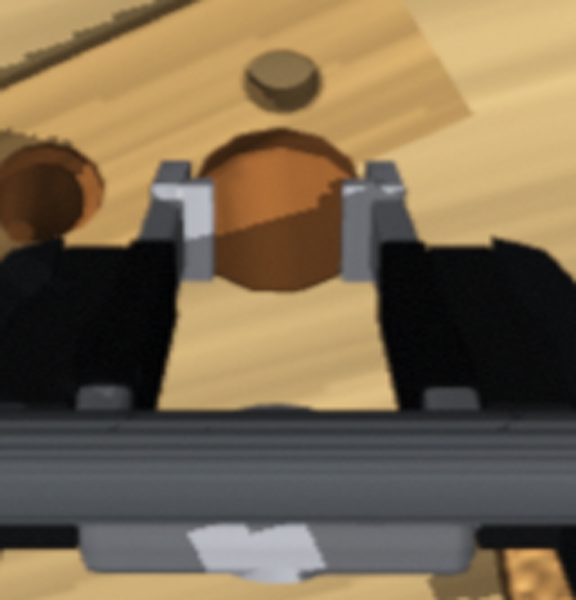

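View pics/s12c.png

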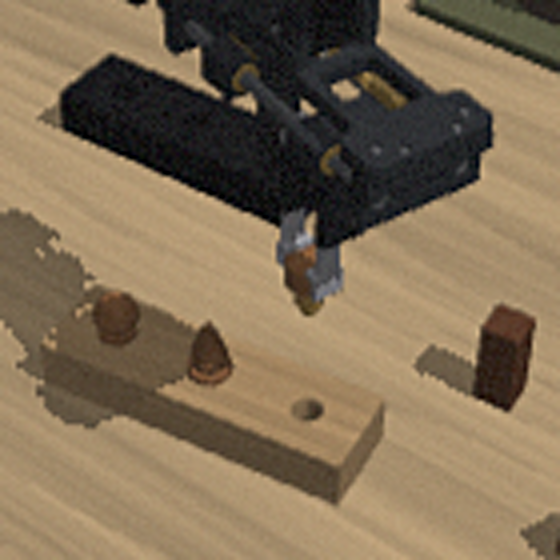

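The knob is in the tongs (brass tip visible below), the rack hole is empty at (282,78) of the crop, and the finial is untouched. On to the holder.

>>> send_rows(
  series=[
    {"grip":0.36,"dx":-6.3,"dy":-15.2,"dz":0,"turn":0},
    {"grip":0.36,"dx":-12.6,"dy":-30.3,"dz":0,"turn":0},
    {"grip":0.36,"dx":-12.6,"dy":-30.3,"dz":0,"turn":0},
    {"grip":0.36,"dx":-12.6,"dy":-30.3,"dz":0,"turn":0},
    {"grip":0.36,"dx":-12.6,"dy":-30.3,"dz":0,"turn":0},
    {"grip":0.36,"dx":-12.6,"dy":-30.3,"dz":0,"turn":0},
    {"grip":0.36,"dx":-12.6,"dy":-30.3,"dz":0,"turn":0},
    {"grip":0.36,"dx":-12.6,"dy":-30.3,"dz":0,"turn":0},
    {"grip":0.36,"dx":-12.6,"dy":-30.3,"dz":0,"turn":0},
    {"grip":0.36,"dx":-12.6,"dy":-30.3,"dz":0,"turn":0},
    {"grip":0.36,"dx":-12.6,"dy":-30.3,"dz":0,"turn":0},
    {"grip":0.36,"dx":-12.6,"dy":-30.3,"dz":0,"turn":0},
    {"grip":0.36,"dx":-12.6,"dy":-30.3,"dz":0,"turn":0},
    {"grip":0.36,"dx":-6.3,"dy":-15.2,"dz":0,"turn":0},
    {"grip":0.36,"dx":0,"dy":0,"dz":0,"turn":0},
    {"grip":0.36,"dx":0,"dy":0,"dz":0,"turn":0},
  ],
)

```text
clock: 12.6
tool_pos: [0.5467, -0.3148, 0.1818]
eef_rot: [0.162, 0.987, 0.001, -0.001]
contact_force: [0.2, 0.5, -1.7]
opening: 0.421
```

```bash
python3 - <<'E'
from h import *
where([.5466,-.3175,.18])
p=snapshot('wrist'); save(p,'w13'); C=cloud(p)
rect(p,C,.48,.62,-.4,-.24,.029,.042,'holder')
print(proj(p,[.547,-.316,.036]))
E
```

```text
clock 12.6 tcp [ 0.5467 -0.3148  0.1818] yaw_y 71.3 tilt [-0.001  0.002 -1.   ] F [ 0.19  0.48 -1.67] open 0.421 tool delta mm [-0.8 -2.6  1.8]
holder 5033 [ 545.7 -318.8] [64.6 95.8] 15.2 0.0355 [ 0.5395 -0.3165]
(np.float64(276.1963521589106), np.float64(198.2246438212522))
```

View pics/w13.png

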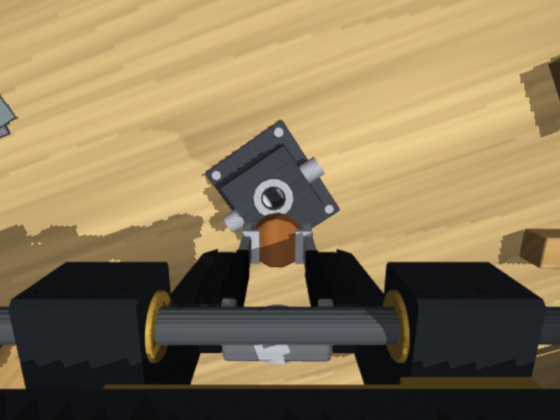

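The ring shows clearly at (273,197), just beyond the held head at (278,240). I'll measure its centre in the tool frame.

```bash
cat >> h.py <<'E'
def ring(u0,v0,zs,tag,r=26):
    """bright ring outer ellipse -> tool-frame mm on plane z=zs"""
    p=snapshot('wrist'); s=get_state(); M=Rq(s['eef_rot'])
    g=p['img'][v0-r:v0+r,u0-r:u0+r].astype(int); bright=(g.min(2)>140)&((g.max(2)-g.min(2))<45)
    n,l,st,c=cv2.connectedComponentsWithStats(bright.astype(np.uint8)); i=1+np.argmax(st[1:,4]); m=(l==i).astype(np.uint8)
    ct,_=cv2.findContours(m,cv2.RETR_CCOMP,cv2.CHAIN_APPROX_NONE); 
    cv2.imwrite('pics/%s.png'%tag,cv2.resize(np.hstack([cv2.cvtColor(p['img'][v0-r:v0+r,u0-r:u0+r],cv2.COLOR_RGB2BGR),np.dstack([m*255]*3)]),None,fx=7,fy=7,interpolation=cv2.INTER_NEAREST))
    R=np.array(p['R']);t=np.array(p['t']);o=-R.T@t; F=f(p)
    out=[]
    for q in sorted(ct,key=len)[::-1][:2]:
        q=q[:,0,:].astype(float)+[u0-r,v0-r]
        d=np.c_[(q-[p['cx'],p['cy']])/F,np.ones(len(q))]@R
        X=o+d*((zs-o[2])/d[:,2])[:,None]; T=(X-s['tool_pos'])@M*1000
        A=np.c_[2*T[:,:2],np.ones(len(T))]; sol=np.linalg.lstsq(A,(T[:,:2]**2).sum(1),rcond=None)[0]
        print('circle',sol[:2].round(2),'r',np.sqrt(sol[2]+sol[:2]@sol[:2]).round(2),'z',T[0,2].round(1))
E
python3 - <<'E'
from h import *
ring(273,197,.036,'r1'); where([.5466,-.3175,.18])
E
```

```text
circle [ 0.25 -5.21] r 15.77 z 146.3
circle [-0.51 -5.07] r 11.01 z 146.3
clock 12.7 tcp [ 0.5471 -0.3139  0.1823] yaw_y 71.41 tilt [-0.     0.002 -1.   ] F [-0.66  0.65  0.03] open 0.421 tool delta mm [-0.6 -3.6  2.3]
```

View pics/r1.png

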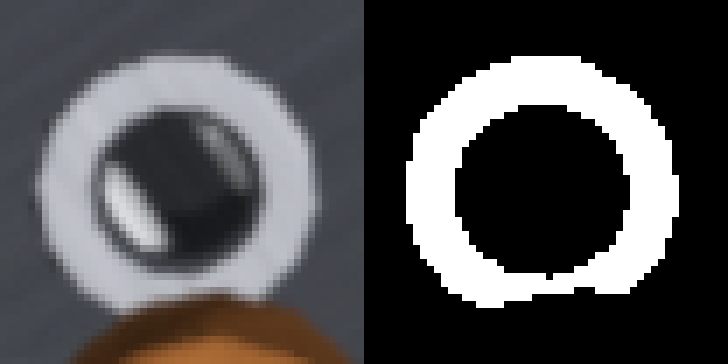

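>>> send_rows(
  series=[
    {"grip":0.36,"dx":-0.2,"dy":-3,"dz":10,"turn":0},
    {"grip":0.36,"dx":0,"dy":0,"dz":20,"turn":0},
    {"grip":0.36,"dx":0,"dy":0,"dz":15,"turn":0},
    {"grip":0.36,"dx":0,"dy":0,"dz":0,"turn":0},
    {"grip":0.36,"dx":0,"dy":0,"dz":0,"turn":0},
  ],
)

```text
clock: 13.2
tool_pos: [0.5459, -0.3193, 0.137]
eef_rot: [0.163, 0.987, 0.0, -0.0]
contact_force: [-0.1, -0.1, -0.7]
opening: 0.419
```

```bash
python3 - <<'E'
from h import *
where([.5466,-.3175,.085])
p,T=jaws('w14c'); save(p,'w14')
k=(T[...,2]>28)&(T[...,2]<33)&(abs(T[...,1])<20)&(abs(T[...,0])<25); print('knob',k.sum(),np.percentile(T[k],[1,50,99],axis=0).round(1).tolist())
C=cloud(p); rect(p,C,.48,.62,-.4,-.24,.029,.042,'holder')
E
```

```text
clock 13.2 tcp [ 0.5459 -0.3193  0.137 ] yaw_y 71.26 tilt [-0.001  0.001 -1.   ] F [-0.09 -0.13 -0.66] open 0.419 tool delta mm [-0.1  1.9 52. ]
jaw 1423 [[-11.6, -18.5, 25.9], [4.3, -7.1, 31.9], [14.4, -0.0, 44.2]]
jaw 1264 [[-11.5, 0.0, 25.7], [4.1, 6.8, 31.8], [14.3, 17.2, 44.5]]
bow [ -1.8  -0.6 -54.5]
knob 1879 [[-11.7, -17.5, 28.1], [1.8, -0.5, 31.8], [13.5, 15.7, 32.9]]
holder 5848 [ 545.5 -318.7] [64.3 95.9] 15.3 0.0356 [ 0.5365 -0.3146]
```

View pics/w14.png

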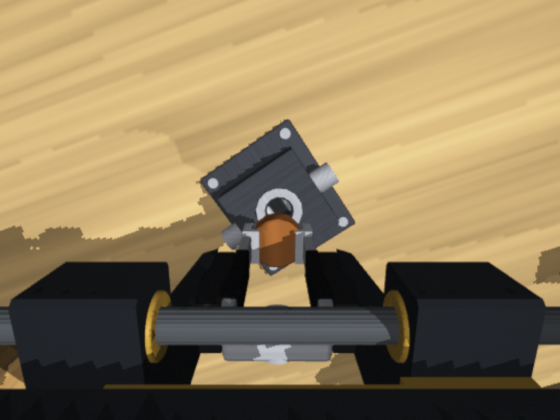

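```bash
cat >> h.py <<'E'
def ring2(u0,v0,zs,tag,r=30):
    p=snapshot('wrist'); s=get_state(); M=Rq(s['eef_rot'])
    g=p['img'][v0-r:v0+r,u0-r:u0+r].astype(int); bright=(g.min(2)>140)&((g.max(2)-g.min(2))<45)
    R=np.array(p['R']);t=np.array(p['t']);o=-R.T@t; F=f(p)
    vv,uu=np.nonzero(bright); q=np.c_[uu+u0-r,vv+v0-r]; d=np.c_[(q-[p['cx'],p['cy']])/F,np.ones(len(q))]@R
    X=o+d*((zs-o[2])/d[:,2])[:,None]; T=(X-s['tool_pos'])@M*1000
    # fit annulus 10.5..17 by maximising score
    from scipy.optimize import minimize
    best=None
    vv,uu=np.mgrid[v0-r:v0+r,u0-r:u0+r]; q=np.c_[uu.ravel(),vv.ravel()]; d=np.c_[(q-[p['cx'],p['cy']])/F,np.ones(len(q))]@R
    X=o+d*((zs-o[2])/d[:,2])[:,None]; TA=((X-s['tool_pos'])@M*1000)[:,:2]; b=bright.ravel()
    # exclude region of knob/tongs: use depth near ring plane
    Z=cloud(p)[v0-r:v0+r,u0-r:u0+r,2].ravel(); ok=(Z<.045)
    for x in np.arange(-6,6.1,.2):
        for y in np.arange(-8,6.1,.2):
            rr=np.hypot(TA[:,0]-x,TA[:,1]-y); a=(rr<17)&(rr>10.7); o2=(rr<20)&~a&(rr>8.5)|(rr<24)&(rr>=17)
            sc=(a&b&ok).sum()-(o2&b&ok).sum()-(a&~b&ok).sum()
            if best is None or sc>best[0]: best=(sc,x,y)
    print('ring tool xy',best,'Tz',((zs-s['tool_pos'][2])*-1000).round(1),'tcp',s['tool_pos'].round(4))
    cv2.imwrite('pics/%s.png'%tag,cv2.resize(cv2.cvtColor(p['img'][v0-r:v0+r,u0-r:u0+r],cv2.COLOR_RGB2BGR),None,fx=8,fy=8,interpolation=cv2.INTER_NEAREST))
E
python3 - <<'E'
from h import *
ring2(278,205,.036,'r2')
ring2(278,205,.036,'r3')
E
```

```text
ring tool xy (np.int64(572), np.float64(0.6000000000000059), np.float64(0.8000000000000078)) Tz 102.1 tcp [ 0.5466 -0.3198  0.1381]
ring tool xy (np.int64(581), np.float64(0.800000000000006), np.float64(1.000000000000007)) Tz 102.2 tcp [ 0.5466 -0.3199  0.1382]
```

View pics/r2.png

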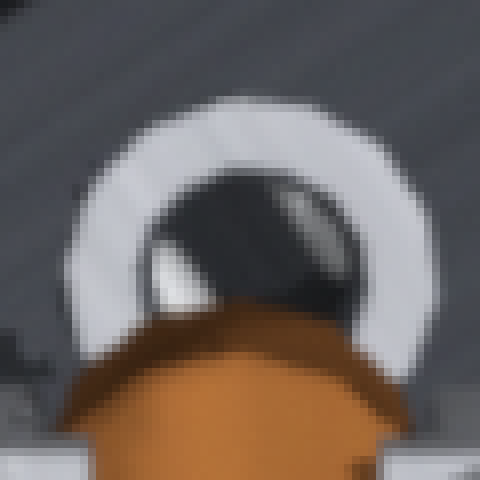

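>>> send_rows(
  series=[
    {"grip":0.36,"dx":0.3,"dy":2.2,"dz":0,"turn":0},
    {"grip":0.36,"dx":0,"dy":0,"dz":12,"turn":0},
    {"grip":0.36,"dx":0,"dy":0,"dz":11,"turn":0},
    {"grip":0.36,"dx":0,"dy":0,"dz":0,"turn":0},
    {"grip":0.36,"dx":0,"dy":0,"dz":0,"turn":0},
    {"grip":0.36,"dx":0,"dy":0,"dz":0,"turn":0},
  ],
)

```text
clock: 13.95
tool_pos: [0.5465, -0.3177, 0.1144]
eef_rot: [0.163, 0.987, 0.0, 0.0]
contact_force: [-0.9, 0.2, -1.5]
opening: 0.42
```

```bash
python3 - <<'E'
from h import *
where([.5466,-.3175,.085])
ring2(278,212,.036,'r4')
ring2(278,212,.036,'r5')
p=snapshot('scene'); im=cv2.cvtColor(p['img'],cv2.COLOR_RGB2BGR); cv2.imwrite('pics/s15c.png',cv2.resize(im[120:240,120:240],None,fx=5,fy=5,interpolation=cv2.INTER_CUBIC))
where([.5466,-.3175,.085])
E
```

```text
clock 13.95 tcp [ 0.5465 -0.3177  0.1144] yaw_y 71.21 tilt [ 0.  0. -1.] F [-0.86  0.16 -1.55] open 0.42 tool delta mm [-0.   0.2 29.4]
ring tool xy (np.int64(448), np.float64(5.329070518200751e-15), np.float64(-0.9999999999999938)) Tz 78.6 tcp [ 0.5466 -0.3177  0.1146]
ring tool xy (np.int64(453), np.float64(5.329070518200751e-15), np.float64(-0.9999999999999938)) Tz 78.7 tcp [ 0.5466 -0.3177  0.1147]
clock 14.1 tcp [ 0.5466 -0.3178  0.1147] yaw_y 71.21 tilt [ 0.001 -0.    -1.   ] F [-0.14 -0.14 -1.4 ] open 0.418 tool delta mm [ 0.1  0.3 29.7]
```

View pics/r4.png

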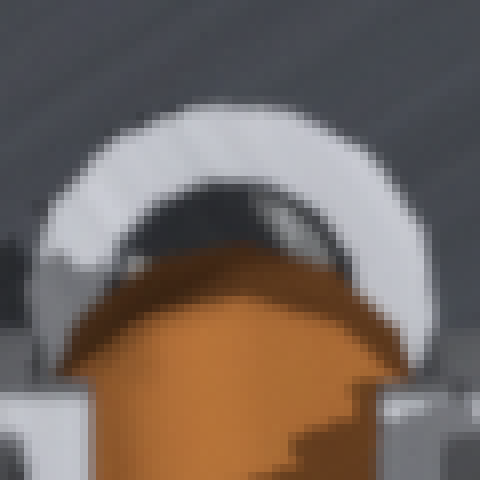

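View pics/s15c.png

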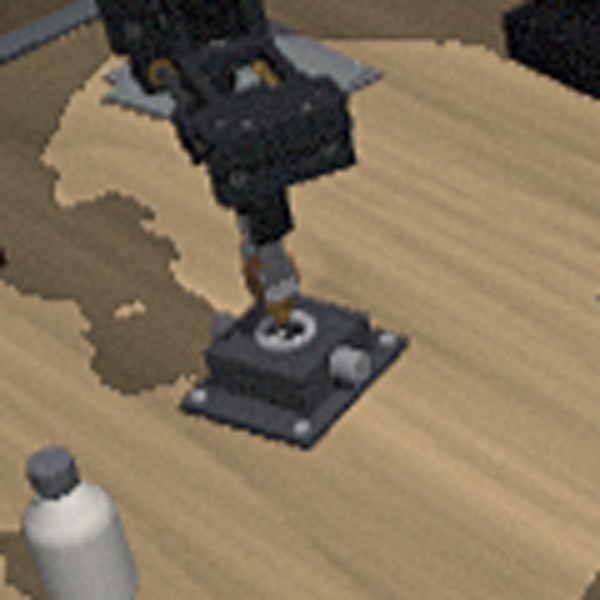

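The stud tip is centred over the bore: ring at crop (232,270) and head edge centre at (235,270) in the wrist view, and the scene view agrees. I'll lower the tip into the bore, watching lateral forces.

>>> send_rows(
  series=[
    {"grip":0.36,"dx":0,"dy":0,"dz":3,"turn":0},
    {"grip":0.36,"dx":0,"dy":0,"dz":3,"turn":0},
    {"grip":0.36,"dx":0,"dy":0,"dz":3,"turn":0},
    {"grip":0.36,"dx":0,"dy":0,"dz":3,"turn":0},
    {"grip":0.36,"dx":0,"dy":0,"dz":0,"turn":0},
  ],
)

```text
clock: 14.6
tool_pos: [0.546, -0.3175, 0.1018]
eef_rot: [0.163, 0.987, 0.0, -0.001]
contact_force: [0.1, 0.2, -0.8]
opening: 0.418
```

```bash
python3 - <<'E'
from h import *
where([.5466,-.3175,.085])
print(get_state()['moment'])
E
```

```text
clock 14.6 tcp [ 0.546  -0.3175  0.1018] yaw_y 71.22 tilt [-0.001  0.001 -1.   ] F [ 0.06  0.17 -0.84] open 0.418 tool delta mm [-0.6  0.1 16.8]
[-0.03669581  0.0024065  -0.01762614]
```

>>> send_rows(
  series=[
    {"grip":0.36,"dx":0,"dy":0,"dz":2,"turn":0},
    {"grip":0.36,"dx":0,"dy":0,"dz":2,"turn":0},
    {"grip":0.36,"dx":0,"dy":0,"dz":1.5,"turn":0},
    {"grip":0.36,"dx":0,"dy":0,"dz":1.5,"turn":0},
    {"grip":0.36,"dx":0,"dy":0,"dz":0,"turn":0},
  ],
)

```text
clock: 15.1
tool_pos: [0.5466, -0.3177, 0.0957]
eef_rot: [0.163, 0.987, -0.0, 0.0]
contact_force: [0.6, 0.5, 0.8]
opening: 0.419
```

```bash
python3 - <<'E'
from h import *
where([.5466,-.3175,.085])
print(get_state()['moment'])
E
```

```text
clock 15.1 tcp [ 0.5466 -0.3177  0.0957] yaw_y 71.22 tilt [ 0. -0. -1.] F [0.62 0.55 0.81] open 0.419 tool delta mm [ 0.1  0.2 10.7]
[0.02278343 0.1142823  0.02152175]
```

>>> send_rows(
  series=[
    {"grip":0.36,"dx":0,"dy":0,"dz":1.5,"turn":0},
    {"grip":0.36,"dx":0,"dy":0,"dz":1.5,"turn":0},
    {"grip":0.36,"dx":0,"dy":0,"dz":0,"turn":0},
  ],
)

```text
clock: 15.4
tool_pos: [0.5472, -0.3178, 0.0937]
eef_rot: [0.163, 0.987, -0.0, 0.001]
contact_force: [-0.8, 0.7, 8.1]
opening: 0.422
```

```bash
python3 - <<'E'
from h import *
where([.5466,-.3175,.085])
print(get_state()['moment'])
E
```

```text
clock 15.4 tcp [ 0.5472 -0.3178  0.0937] yaw_y 71.21 tilt [ 0.002 -0.001 -1.   ] F [-0.84  0.66  8.15] open 0.422 tool delta mm [0.7 0.1 8.7]
[ 0.1675137   0.27896544 -0.0145192 ]
```

>>> send_rows(
  series=[
    {"grip":0.36,"dx":0,"dy":0,"dz":1.5,"turn":0},
    {"grip":0.36,"dx":0,"dy":0,"dz":1.5,"turn":0},
    {"grip":0.36,"dx":0,"dy":0,"dz":0,"turn":0},
  ],
)

```text
clock: 15.7
tool_pos: [0.5468, -0.3177, 0.0898]
eef_rot: [0.163, 0.987, -0.0, 0.001]
contact_force: [-0.3, -0.3, 2.4]
opening: 0.419
```

```bash
python3 - <<'E'
from h import *
where([.5466,-.3175,.085])
print(get_state()['moment'])
jaws('w16c')
E
```

```text
clock 15.7 tcp [ 0.5468 -0.3177  0.0898] yaw_y 71.23 tilt [ 0.001 -0.    -1.   ] F [-0.34 -0.31  2.41] open 0.419 tool delta mm [0.3 0.1 4.8]
[ 0.03797046 -0.05304661  0.05023106]
jaw 1452 [[-12.4, -18.7, 25.8], [3.7, -7.1, 31.1], [14.0, -0.1, 44.3]]
jaw 1245 [[-12.1, 0.4, 24.9], [3.8, 6.8, 31.0], [13.7, 17.0, 44.3]]
bow [ -2.4  -0.7 -55.3]
```

View pics/w16c.png

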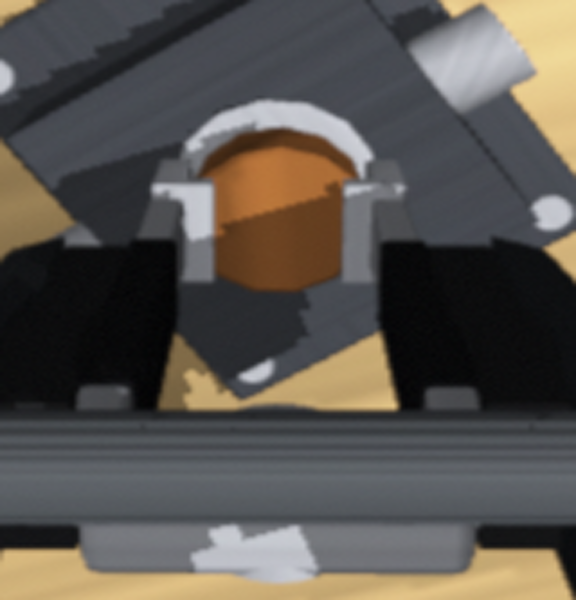

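The stud has passed the plungers (8 N peak, now 2.4 N drag), with about 5 mm to go. I'll approach slowly, then lean in sub-millimetre steps.

>>> send_rows(
  series=[
    {"grip":0.36,"dx":0,"dy":0,"dz":1,"turn":0},
    {"grip":0.36,"dx":0,"dy":0,"dz":1,"turn":0},
    {"grip":0.36,"dx":0,"dy":0,"dz":1,"turn":0},
    {"grip":0.36,"dx":0,"dy":0,"dz":0.5,"turn":0},
    {"grip":0.36,"dx":0,"dy":0,"dz":0,"turn":0},
  ],
)

```text
clock: 16.25
tool_pos: [0.5459, -0.3176, 0.0853]
eef_rot: [0.163, 0.987, 0.0, -0.001]
contact_force: [-0.1, -0.5, -0.4]
opening: 0.421
```

```bash
python3 -c "
from h import *
where([.5466,-.3175,.085])"
```

```text
clock 16.25 tcp [ 0.5459 -0.3176  0.0853] yaw_y 71.21 tilt [-0.001  0.    -1.   ] F [-0.13 -0.55 -0.44] open 0.421 tool delta mm [-0.6  0.3  0.3]
```

>>> send_rows(
  series=[
    {"grip":0.36,"dx":0,"dy":0,"dz":0.5,"turn":0},
    {"grip":0.36,"dx":0,"dy":0,"dz":0,"turn":0},
  ],
)

```text
clock: 16.45
tool_pos: [0.5459, -0.3177, 0.0851]
eef_rot: [0.163, 0.987, 0.0, -0.0]
contact_force: [-0.8, 0.5, -2.1]
opening: 0.416
```

```bash
python3 -c "
from h import *
where([.5466,-.3175,.085])"
```

```text
clock 16.45 tcp [ 0.5459 -0.3177  0.0851] yaw_y 71.21 tilt [-0.001  0.    -1.   ] F [-0.8   0.55 -2.08] open 0.416 tool delta mm [-0.6  0.4  0.1]
```

>>> send_rows(
  series=[
    {"grip":0.36,"dx":0,"dy":0,"dz":0.4,"turn":0},
    {"grip":0.36,"dx":0,"dy":0,"dz":0,"turn":0},
  ],
)

```text
clock: 16.65
tool_pos: [0.546, -0.3177, 0.085]
eef_rot: [0.163, 0.987, -0.0, -0.0]
contact_force: [-0.3, 0.5, 0.5]
opening: 0.42
```

```bash
python3 -c "
from h import *
where([.5466,-.3175,.085])"
```

```text
clock 16.65 tcp [ 0.546  -0.3177  0.085 ] yaw_y 71.21 tilt [-0.001  0.    -1.   ] F [-0.26  0.52  0.47] open 0.42 tool delta mm [-0.5  0.4  0. ]
```

>>> send_rows(
  series=[
    {"grip":0.36,"dx":0,"dy":0,"dz":0.4,"turn":0},
    {"grip":0.36,"dx":0,"dy":0,"dz":0,"turn":0},
  ],
)

```text
clock: 16.85
tool_pos: [0.5461, -0.3177, 0.085]
eef_rot: [0.163, 0.987, -0.0, -0.0]
contact_force: [-2.1, -0.0, 3.4]
opening: 0.421
```

```bash
python3 -c "
from h import *
where([.5466,-.3175,.085])"
```

```text
clock 16.85 tcp [ 0.5461 -0.3177  0.085 ] yaw_y 71.21 tilt [-0. -0. -1.] F [-2.09 -0.01  3.44] open 0.421 tool delta mm [-0.4  0.3 -0. ]
```

TCP has stalled at 0.0850, the predicted home, and the force is rising. I'll lean up to about 9 N.

>>> send_rows(
  series=[
    {"grip":0.36,"dx":0,"dy":0,"dz":0.4,"turn":0},
    {"grip":0.36,"dx":0,"dy":0,"dz":0,"turn":0},
  ],
)

```text
clock: 17.05
tool_pos: [0.5461, -0.3177, 0.0849]
eef_rot: [0.163, 0.987, -0.0, -0.0]
contact_force: [-2.4, -0.4, 7.2]
opening: 0.417
```

```bash
python3 -c "
from h import *
where([.5466,-.3175,.085])"
```

```text
clock 17.05 tcp [ 0.5461 -0.3177  0.0849] yaw_y 71.21 tilt [-0. -0. -1.] F [-2.35 -0.45  7.2 ] open 0.417 tool delta mm [-0.4  0.3 -0.1]
```

>>> send_rows(
  series=[
    {"grip":0.36,"dx":0,"dy":0,"dz":0.2,"turn":0},
    {"grip":0.36,"dx":0,"dy":0,"dz":0,"turn":0},
  ],
)

```text
clock: 17.25
tool_pos: [0.5461, -0.3176, 0.0849]
eef_rot: [0.163, 0.987, -0.0, -0.0]
contact_force: [-2.9, 1.1, 9.3]
opening: 0.419
```

```bash
python3 -c "
from h import *
where([.5466,-.3175,.085])"
```

```text
clock 17.25 tcp [ 0.5461 -0.3176  0.0849] yaw_y 71.21 tilt [-0. -0. -1.] F [-2.94  1.08  9.27] open 0.419 tool delta mm [-0.4  0.3 -0.1]
```

>>> send_rows(
  series=[
    {"grip":0.36,"dx":0,"dy":0,"dz":0.25,"turn":0},
    {"grip":0.36,"dx":0,"dy":0,"dz":0,"turn":0},
    {"grip":0.36,"dx":0,"dy":0,"dz":0,"turn":0},
    {"grip":0.36,"dx":0,"dy":0,"dz":0,"turn":0},
    {"grip":0.36,"dx":0,"dy":0,"dz":0,"turn":0},
  ],
)

```text
clock: 17.75
tool_pos: [0.5461, -0.3177, 0.0849]
eef_rot: [0.163, 0.987, -0.0, -0.0]
contact_force: [-4.1, 1.0, 11.5]
opening: 0.422
```

```bash
python3 -c "
from h import *
where([.5466,-.3175,.085])
p,T=jaws('w17c')
C=cloud(p); k=(T[...,2]>28)&(T[...,2]<36)&(abs(T[...,1])<7)&(abs(T[...,0])<10); P=C[k]; A=np.c_[P[:,:2],np.ones(len(P))]; print(len(P),np.linalg.lstsq(A,P[:,2],rcond=None)[0],np.median(P,0))"
```

```text
clock 17.75 tcp [ 0.5461 -0.3177  0.0849] yaw_y 71.21 tilt [-0. -0. -1.] F [-4.08  0.98 11.53] open 0.422 tool delta mm [-0.4  0.3 -0.1]
jaw 1450 [[-12.3, -18.7, 25.9], [3.8, -7.2, 31.2], [14.1, -0.1, 44.4]]
jaw 1239 [[-11.9, 0.4, 25.7], [3.9, 6.7, 31.2], [13.9, 17.0, 44.5]]
bow [ -2.3  -0.7 -55.1]
906 [-0.00025117 -0.00791952  0.05120628] [ 0.54599638 -0.31748314  0.05359002]
```

View pics/w17c.png

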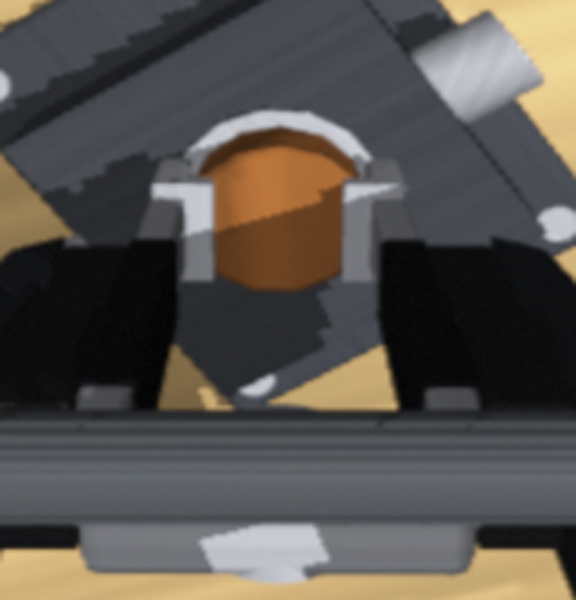

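Home: the head top is level on the ring (tilt ~0.008) and the lean has held at 11.5 N for 0.5 s. I'll ease off and let the arms out to 48 mm.

>>> send_rows(
  series=[
    {"grip":0.36,"dx":0,"dy":0,"dz":-0.9,"turn":0},
    {"grip":0.42,"dx":0,"dy":0,"dz":0,"turn":0},
    {"grip":0.46,"dx":0,"dy":0,"dz":-0.2,"turn":0},
    {"grip":0.5,"dx":0,"dy":0,"dz":0,"turn":0},
    {"grip":0.53,"dx":0,"dy":0,"dz":0,"turn":0},
    {"grip":0.54,"dx":0,"dy":0,"dz":0,"turn":0},
    {"grip":0.54,"dx":0,"dy":0,"dz":0,"turn":0},
  ],
)

```text
clock: 18.5
tool_pos: [0.5463, -0.3175, 0.0845]
eef_rot: [0.163, 0.987, 0.0, -0.0]
contact_force: [0.6, -0.7, -0.8]
opening: 0.542
```

```bash
python3 -c "
from h import *
where([.5466,-.3175,.085])
p,T=jaws('w18c')
C=cloud(p); k=(T[...,2]>28)&(T[...,2]<36)&(abs(T[...,1])<7)&(abs(T[...,0])<10); P=C[k]; A=np.c_[P[:,:2],np.ones(len(P))]; print(len(P),np.linalg.lstsq(A,P[:,2],rcond=None)[0],np.median(P,0))"
```

```text
clock 18.5 tcp [ 0.5463 -0.3175  0.0845] yaw_y 71.23 tilt [-0.  0. -1.] F [ 0.57 -0.69 -0.79] open 0.542 tool delta mm [-0.3  0.1 -0.5]
jaw 1656 [[-11.7, -27.7, 26.4], [3.5, -8.2, 30.6], [14.4, -0.1, 45.1]]
jaw 1389 [[-11.1, 0.4, 26.1], [3.5, 7.4, 30.7], [14.0, 25.9, 45.1]]
bow [ -2.7  -0.7 -54.5]
917 [ 0.00730165 -0.01209893  0.04604622] [ 0.54609429 -0.31743229  0.05386876]
```

View pics/w18c.png

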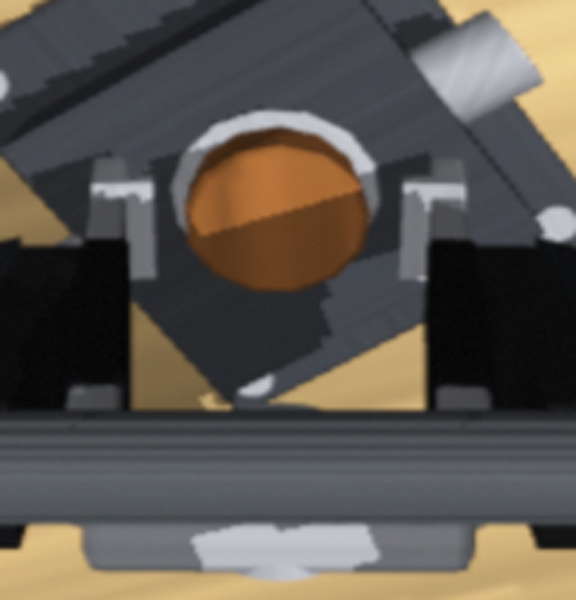

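The knob is free and flush, with the jaws clear on both sides. I'll rise straight up, then re-squeeze the tongs and look.

>>> send_rows(
  series=[
    {"grip":0.54,"dx":0,"dy":0,"dz":-4,"turn":0},
    {"grip":0.54,"dx":0,"dy":0,"dz":-6,"turn":0},
    {"grip":0.54,"dx":0,"dy":0,"dz":-8,"turn":0},
    {"grip":0.54,"dx":0,"dy":0,"dz":-10,"turn":0},
    {"grip":0.54,"dx":0,"dy":0,"dz":-10,"turn":0},
    {"grip":0.48,"dx":0,"dy":0,"dz":0,"turn":0},
    {"grip":0.42,"dx":0,"dy":0,"dz":0,"turn":0},
    {"grip":0.42,"dx":0,"dy":0,"dz":-20,"turn":0},
    {"grip":0.42,"dx":0,"dy":0,"dz":-25,"turn":0},
    {"grip":0.42,"dx":0,"dy":0,"dz":0,"turn":0},
    {"grip":0.42,"dx":0,"dy":0,"dz":0,"turn":0},
  ],
  force=30,
)

```text
clock: 19.65
tool_pos: [0.5461, -0.3176, 0.1675]
eef_rot: [0.163, 0.987, -0.0, -0.0]
contact_force: [0.0, 0.6, -1.7]
opening: 0.422
```

```bash
python3 -c "
from h import *
where([.4824,-.3183,.165])
p,T=jaws('w19c'); save(p,'w19'); C=cloud(p)
rect(p,C,.51,.58,-.35,-.28,.045,.06,'knob')
rect(p,C,.48,.62,-.4,-.24,.029,.042,'holder')
"
```

```text
clock 19.65 tcp [ 0.5461 -0.3176  0.1675] yaw_y 71.22 tilt [-0.  0. -1.] F [ 0.02  0.63 -1.73] open 0.422 tool delta mm [ 60.1 -21.2   2.5]
jaw 412 [[-9.4, -19.0, 25.2], [4.7, -13.7, 26.8], [8.6, -10.6, 41.4]]
jaw 419 [[-9.2, 8.3, 24.8], [3.7, 11.4, 26.9], [8.6, 17.0, 40.0]]
bow [ -2.7  -0.7 -55.9]
knob 1042 [ 545.  -318.4] [27.  27.3] 89.5 0.0537 [ 0.5444 -0.3181]
holder 5516 [ 545.5 -318.7] [64.3 95.8] 15.4 0.0356 [ 0.5428 -0.3174]
```

View pics/w19.png

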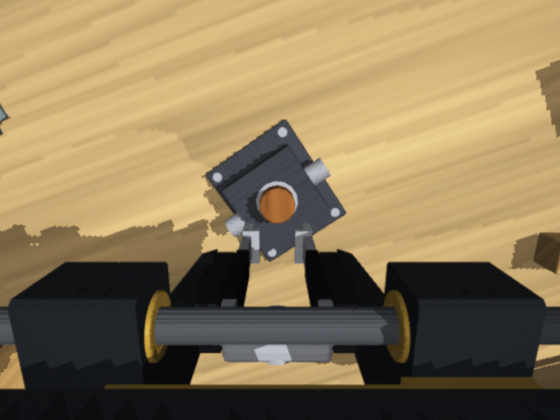

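The knob sits flush and centred in the ring at (277,203), top at 0.052 after bias correction. I'll carry the tongs back over the stand.

>>> send_rows(
  series=[
    {"grip":0.42,"dx":7.4,"dy":16.2,"dz":0,"turn":0},
    {"grip":0.42,"dx":14.7,"dy":32.3,"dz":0,"turn":0},
    {"grip":0.42,"dx":14.7,"dy":32.3,"dz":0,"turn":0},
    {"grip":0.42,"dx":14.7,"dy":32.3,"dz":0,"turn":0},
    {"grip":0.42,"dx":14.7,"dy":32.3,"dz":0,"turn":0},
    {"grip":0.42,"dx":14.7,"dy":32.3,"dz":0,"turn":0},
    {"grip":0.42,"dx":14.7,"dy":32.3,"dz":0,"turn":0},
    {"grip":0.42,"dx":14.7,"dy":32.3,"dz":0,"turn":0},
    {"grip":0.42,"dx":14.7,"dy":32.3,"dz":0,"turn":0},
    {"grip":0.42,"dx":14.7,"dy":32.3,"dz":0,"turn":0},
    {"grip":0.42,"dx":14.7,"dy":32.3,"dz":0,"turn":0},
    {"grip":0.42,"dx":14.7,"dy":32.3,"dz":0,"turn":0},
    {"grip":0.42,"dx":14.7,"dy":32.3,"dz":0,"turn":0},
    {"grip":0.42,"dx":14.7,"dy":32.3,"dz":0,"turn":0},
    {"grip":0.42,"dx":14.7,"dy":32.3,"dz":0,"turn":0},
    {"grip":0.42,"dx":14.7,"dy":32.3,"dz":0,"turn":0},
    {"grip":0.42,"dx":14.7,"dy":32.3,"dz":0,"turn":0},
    {"grip":0.42,"dx":14.7,"dy":32.3,"dz":0,"turn":0},
    {"grip":0.42,"dx":7.4,"dy":16.2,"dz":0,"turn":0},
    {"grip":0.42,"dx":0,"dy":0,"dz":0,"turn":0},
  ],
)

```text
clock: 21.7
tool_pos: [0.4815, 0.3209, 0.167]
eef_rot: [0.161, 0.987, 0.0, -0.001]
contact_force: [0.6, 0.3, 0.2]
opening: 0.424
```

>>> send_rows(
  series=[
    {"grip":0.42,"dx":0,"dy":0,"dz":0,"turn":0},
    {"grip":0.42,"dx":0,"dy":0,"dz":0,"turn":0},
    {"grip":0.42,"dx":0,"dy":0,"dz":0,"turn":0},
  ],
)

```text
clock: 22.0
tool_pos: [0.4836, 0.3158, 0.1677]
eef_rot: [0.165, 0.986, -0.001, 0.0]
contact_force: [-0.1, -0.4, -0.7]
opening: 0.423
```

```bash
python3 -c "
from h import *
where([.4824,.3183,.0555])
p,T=jaws('w20c'); save(p,'w20'); C=cloud(p)
rect(p,C,.42,.55,.25,.38,.027,.038,'stand')
where([.4824,.3183,.0555])
"
```

```text
clock 22.0 tcp [0.4836 0.3158 0.1677] yaw_y 71.05 tilt [-0.    -0.002 -1.   ] F [-0.14 -0.36 -0.73] open 0.423 tool delta mm [  2.    2.2 112.2]
jaw 415 [[-8.8, -19.7, 25.0], [5.2, -14.1, 27.6], [9.0, -11.0, 41.0]]
jaw 439 [[-8.7, 7.9, 24.6], [4.6, 11.0, 27.6], [8.9, 16.7, 41.6]]
bow [ -2.4  -1.1 -55.1]
stand 5864 [482.3 317.7] [100.3  56. ] 70.9 0.0335 [0.4804 0.3182]
clock 22.05 tcp [0.4835 0.3163 0.1679] yaw_y 71.08 tilt [ 0.    -0.001 -1.   ] F [ 0.2  -0.49 -0.43] open 0.422 tool delta mm [  1.8   1.7 112.4]
```

View pics/w20.png

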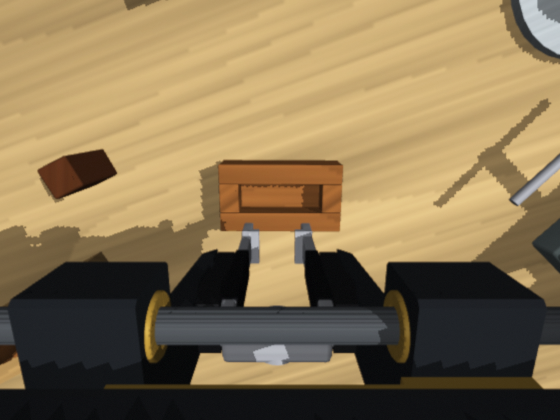

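The stand's empty pocket is at (281,196), just beyond the feet. The arm is still settling, so I'll hold briefly and read again.

>>> send_rows(
  series=[
    {"grip":0.42,"dx":0,"dy":0,"dz":15,"turn":0},
    {"grip":0.42,"dx":0,"dy":0,"dz":20,"turn":0},
    {"grip":0.42,"dx":0,"dy":0,"dz":20,"turn":0},
    {"grip":0.42,"dx":0,"dy":0,"dz":10,"turn":0},
    {"grip":0.42,"dx":0,"dy":0,"dz":0,"turn":0},
    {"grip":0.42,"dx":0,"dy":0,"dz":0,"turn":0},
    {"grip":0.42,"dx":0,"dy":0,"dz":0,"turn":0},
  ],
)

```text
clock: 22.75
tool_pos: [0.4836, 0.3185, 0.1038]
eef_rot: [0.163, 0.987, 0.001, 0.001]
contact_force: [0.0, 0.7, -0.3]
opening: 0.421
```

```bash
python3 -c "
from h import *
where([.4824,.3183,.0555])
p,T=jaws('w21c'); save(p,'w21'); C=cloud(p)
rect(p,C,.42,.55,.25,.38,.027,.038,'stand')
where([.4824,.3183,.0555])
"
```

```text
clock 22.75 tcp [0.4836 0.3185 0.1038] yaw_y 71.21 tilt [ 0.001  0.001 -1.   ] F [ 0.05  0.73 -0.25] open 0.421 tool delta mm [ 1.1 -0.6 48.3]
jaw 416 [[-8.7, -19.1, 24.4], [5.4, -13.7, 27.5], [9.2, -10.6, 40.5]]
jaw 440 [[-8.7, 8.3, 24.6], [4.9, 11.4, 27.5], [9.1, 17.0, 41.0]]
bow [ -2.3  -0.7 -55.2]
stand 7892 [482.3 317.7] [100.3  55.9] 70.9 0.0335 [0.4759 0.3196]
clock 22.8 tcp [0.4835 0.3185 0.1038] yaw_y 71.2 tilt [ 0.001  0.001 -1.   ] F [ 0.45  0.2  -0.79] open 0.421 tool delta mm [ 1.1 -0.6 48.3]
```

View pics/w21c.png

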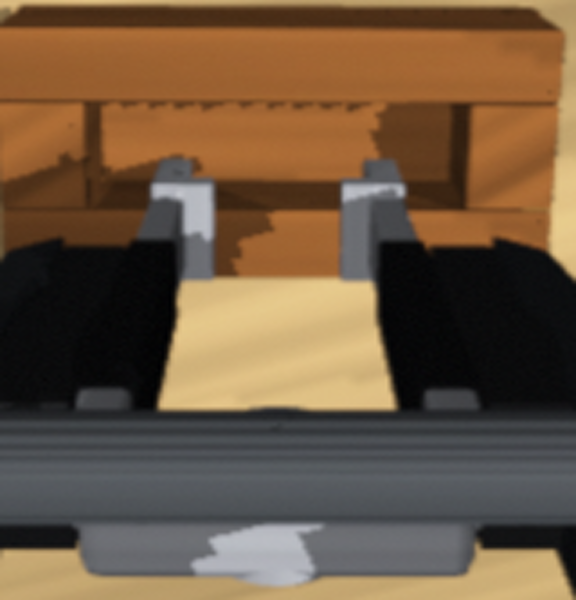

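>>> send_rows(
  series=[
    {"grip":0.42,"dx":1,"dy":-0.5,"dz":8,"turn":0},
    {"grip":0.42,"dx":0,"dy":0,"dz":10,"turn":0},
    {"grip":0.42,"dx":0,"dy":0,"dz":8,"turn":0},
    {"grip":0.42,"dx":0,"dy":0,"dz":6,"turn":0},
    {"grip":0.42,"dx":0,"dy":0,"dz":4,"turn":0},
    {"grip":0.42,"dx":0,"dy":0,"dz":0,"turn":0},
  ],
)

```text
clock: 23.4
tool_pos: [0.4815, 0.3177, 0.0661]
eef_rot: [0.163, 0.987, -0.0, -0.0]
contact_force: [-0.3, -0.4, -0.8]
opening: 0.423
```

```bash
python3 -c "
from h import *
where([.4824,.3183,.0555])
"
```

```text
clock 23.4 tcp [0.4815 0.3177 0.0661] yaw_y 71.23 tilt [-0.001 -0.001 -1.   ] F [-0.3  -0.38 -0.78] open 0.423 tool delta mm [-0.7  0.8 10.6]
```

No contact, and the feet are 11 mm into the pocket. I'll go the rest of the way.

>>> send_rows(
  series=[
    {"grip":0.42,"dx":0,"dy":0.4,"dz":5,"turn":0},
    {"grip":0.42,"dx":0,"dy":0,"dz":4,"turn":0},
    {"grip":0.42,"dx":0,"dy":0,"dz":1.5,"turn":0},
    {"grip":0.42,"dx":0,"dy":0,"dz":0,"turn":0},
    {"grip":0.42,"dx":0,"dy":0,"dz":0,"turn":0},
  ],
)

```text
clock: 23.9
tool_pos: [0.482, 0.3184, 0.0564]
eef_rot: [0.163, 0.987, 0.0, 0.0]
contact_force: [-0.9, 0.4, -1.0]
opening: 0.422
```

```bash
python3 -c "
from h import *
where([.4824,.3183,.0555])
jaws('w22c')
"
```

```text
clock 23.9 tcp [0.482  0.3184 0.0564] yaw_y 71.22 tilt [ 0.  0. -1.] F [-0.86  0.4  -1.03] open 0.422 tool delta mm [-0.4  0.   0.9]
jaw 1785 [[-13.8, -32.5, 24.1], [-4.0, -11.0, 43.9], [22.3, -0.1, 45.9]]
jaw 1679 [[-13.3, 0.4, 24.1], [-3.3, 10.3, 44.0], [21.3, 32.6, 45.9]]
bow [ -2.1  -0.7 -55.2]
```

View pics/w22c.png

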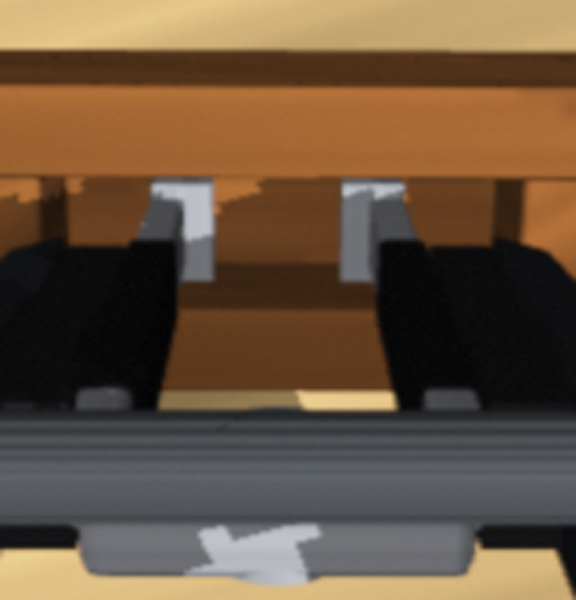

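The jaws are inside the pocket and centred. I'll settle onto the floor, open gently, and rise clear.

>>> send_rows(
  series=[
    {"grip":0.42,"dx":0,"dy":0,"dz":1,"turn":0},
    {"grip":0.48,"dx":0,"dy":0,"dz":0,"turn":0},
    {"grip":0.53,"dx":0,"dy":0,"dz":0,"turn":0},
    {"grip":0.58,"dx":0,"dy":0,"dz":0,"turn":0},
    {"grip":0.65,"dx":0,"dy":0,"dz":0,"turn":0},
    {"grip":0.8,"dx":0,"dy":0,"dz":0,"turn":0},
    {"grip":1,"dx":0,"dy":0,"dz":0,"turn":0},
    {"grip":1,"dx":0,"dy":0,"dz":0,"turn":0},
    {"grip":1,"dx":0,"dy":0,"dz":0,"turn":0},
  ],
)

```text
clock: 24.85
tool_pos: [0.482, 0.3184, 0.0554]
eef_rot: [0.163, 0.987, 0.0, 0.0]
contact_force: [-0.7, -0.6, -0.1]
opening: 0.988
```

```bash
python3 -c "
from h import *
where([.4824,.3183,.0555])
jaws('w23c')
"
```

```text
clock 24.85 tcp [0.482  0.3184 0.0554] yaw_y 71.22 tilt [ 0.  0. -1.] F [-0.7  -0.65 -0.14] open 0.988 tool delta mm [-0.4  0.1 -0.1]
jaw 2121 [[-13.3, -29.2, 24.5], [-6.9, -14.0, 43.0], [8.9, -0.1, 45.0]]
jaw 2003 [[-13.4, 0.5, 24.5], [-6.9, 13.7, 42.9], [8.5, 32.7, 45.0]]
bow [ -3.   -0.7 -54.1]
```

View pics/w23c.png

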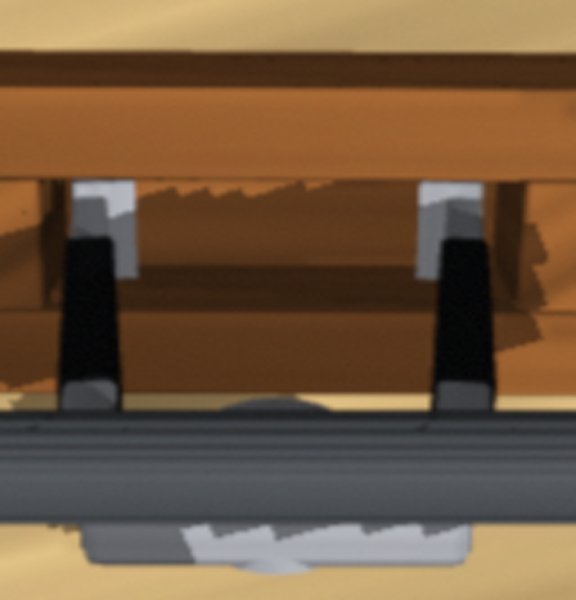

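>>> send_rows(
  series=[
    {"grip":1,"dx":0,"dy":0,"dz":-8,"turn":0},
    {"grip":1,"dx":0,"dy":0,"dz":-20,"turn":0},
    {"grip":1,"dx":0,"dy":0,"dz":-30,"turn":0},
    {"grip":1,"dx":0,"dy":0,"dz":-35,"turn":0},
    {"grip":1,"dx":0,"dy":0,"dz":-40,"turn":0},
    {"grip":1,"dx":0,"dy":0,"dz":-40,"turn":0},
    {"grip":1,"dx":0,"dy":0,"dz":0,"turn":0},
    {"grip":1,"dx":0,"dy":0,"dz":0,"turn":0},
  ],
)

```text
clock: 25.7
tool_pos: [0.4823, 0.3185, 0.2296]
eef_rot: [0.163, 0.987, 0.001, 0.001]
contact_force: [-0.1, -0.3, 0.1]
opening: 1.0
```

```bash
python3 -c "
from h import *
where([.4824,.3183,.0555])
p=snapshot('wrist'); C=cloud(p)
rect(p,C,.42,.55,.25,.38,.027,.038,'stand')
rect(p,C,.45,.52,.28,.36,.09,.13,'bow')
p=snapshot('scene'); save(p,'s24'); C=cloud(p)
rect(p,C,.51,.58,-.35,-.28,.044,.06,'knob')
rect(p,C,.48,.62,-.38,-.25,.029,.04,'holder')
for n,t in dict(ball='ball_knob_head',fin='finial_head').items():
    for x in regions_of(p,t)[:2]: print(n,x['score'],x['extent'])
q=pickle.load(open('scene1.pkl','rb')); d=np.abs(p['img'].astype(int)-q['img']).sum(2)>90
cv2.imwrite('pics/diff.png',d.astype(np.uint8)*255)
"
```

```text
clock 25.7 tcp [0.4823 0.3185 0.2296] yaw_y 71.21 tilt [ 0.002  0.001 -1.   ] F [-0.11 -0.34  0.1 ] open 1.0 tool delta mm [ 1.000e-01 -5.000e-01  1.741e+02]
stand 3493 [482.5 317.5] [100.2  56.5] 71.0 0.0335 [0.4775 0.3191]
bow 938 [481.  317.1] [42.4 13.7] 71.1 0.1089 [0.4805 0.3174]
knob 79 [ 547.5 -316.1] [27.1 26.9] 60.5 0.0532 [ 0.5484 -0.3144]
holder 335 [ 546.2 -316. ] [68.  96.8] 13.8 0.0355 [ 0.5518 -0.3089]
ball 0.6 [255.5, 219.6, 265.2, 235.2]
fin 0.48 [277.9, 232.7, 288.5, 246.2]
```

View pics/s24.png

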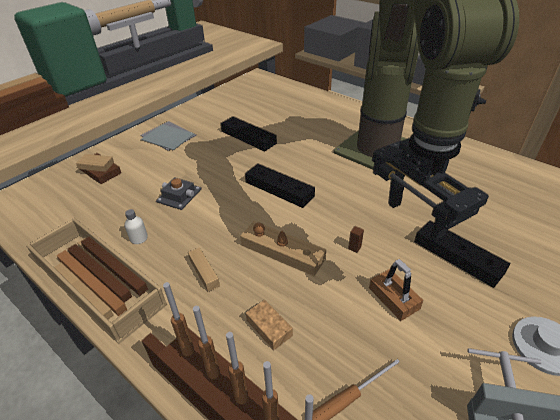

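View pics/diff.png

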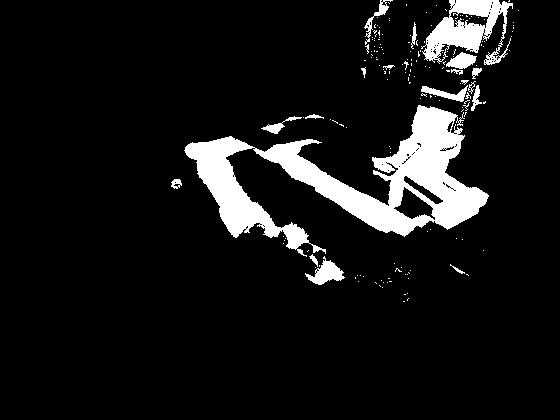

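The tongs stand upright in the stand at (398,288), and the knob sits in the holder at (178,184). Apart from robot and shadow, the only differences from the start are the knob's old and new places. I'll hand in.

```bash
python3 -c "
from h import *
print(finish_job())"
```

```text
the job is handed in; nothing more can be done
None
```

I took the flat-topped knob from the end hole of the wooden rack with the tongs, pressed it home in the holder, and put the tongs back upright in their stand. The job was handed in at about 26 s; handing in reports no verdict.

**Pressing home:** the stud passed the plungers at about 8 N measured at the wrist. The head then stopped at the predicted height, and I leaned on it up to 11.5 N for about 0.5 s. That is wrist force: I had no direct reading of the force between knob and ring.

**Last checks:**
- **Knob:** it sits flush and within about 1 mm of the ring's axis, with tilt around 0.01 rad.
- **Tongs:** they are upright, within about 1.5 mm of the pocket centre, and the bow is at its starting height.
- **Gripper:** it is open and 17 cm above the grasp height, touching nothing.
- **Bystanders:** comparing the scene picture with the start shows no visible movement, apart from the robot, shadows and the knob itself.

**Disagreements:** the wrist camera differed from the fixed cameras by 1–3 mm sideways and read about 1.5 mm high. I corrected this by comparing at close range and by force. The first move call was refused because its rows were incomplete, and it moved nothing.

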